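Load a long battery stick into the bench tester by way of the angled block

ROBOT

A 6-joint arm with a two-finger parallel gripper is mounted at the origin on the work surface. World frame = base frame: x ahead of the robot, y to its left, z up, the work surface at z = 0. Lengths are in m, angles in degrees, forces in N, time in s.
With the tool pointing down it reaches from about 0.4 to 0.825 m from the base axis. Payload 7 kg.
Tool frame: the origin (TCP) lies on the mounting face of the last link; the fingertips stand 178 mm ahead of it and the grasp point (between the pads) lies 159 mm ahead of it; z points along the fingers, y is the direction in which the jaws open and shut (so a half turn about z gives the same grasp; the last joint's range is limited). The gripper opens to 88 mm and grips with 3 to 60 N. Pads are 19 mm wide; open, the fingers measure 130 mm over their backs; the gripper's body (78 mm by 193 mm) begins 47 mm behind the grasp point.
Start: joints at [-58.149, 20.546, 0.682, 0, -70.136, -16.507], TCP at [0.179, -0.651, 0.405] pointing down, gripper open.
Joint ranges: [-176.03, 176.03], [-82.01, 121.73], [-58.28, 71.71], [-173.87, 95.51], [-174.79, -0.11], [-173.66, 173.66]. Speed limits (degrees/s): [136.94, 136.94, 172.46, 180, 180, 180].

INTERFACE

Orientations are given as [roll, pitch, yaw] about the fixed x, y, z axes, in that order (R = Rz(yaw) Ry(pitch) Rx(roll)).
In Python, from plant import r gives the robot as it stands. The module is installed in compiled form; this text tells all that it offers.
- The arm moves only by the tool carry_out, never from a script. Its argument "plan" is a list of rows, each a list of 3 entries, a list of its own where there are three numbers: the shift along the tool's x, y, z in m, then the turn, a rotation vector about the tool's x, y, z in degrees, then the closure in counts, from 0 (fully open) to 255 (shut). In form: [[[x, y, z], [ax, ay, az], hand], ...]. A call has 1 to 12 rows; each row shifts and turns the commanded pose from where the row before left it, along the tool's axes as they then stand; what a row does not reach is not made up. A row lasts 1/12 s, in which the tool goes at most 41.7 mm and 7.16 degrees, less where a joint would pass 70% of its speed; a pose out of reach is approached as far as the arm can. A call is refused whole if a number of a shift passes 0.0417 or a number of a turn 7.16, either way. A call with a gripper value outside its range is refused whole. The fingers move at their own pace and stop on an object; "grip_force" is the grip in N (left out, the last holds). Time passes only in rows, so rows that do not move let the fingers close. It gives the time, the measured TCP pose, the force and the opening at its end, in the units of the state.
- r.get_state(): the state, without advancing time (a new reading comes with each control period).
- r.capture(name): name is "scene" or "top" or "wrist"; returns the picture (420x560x3 uint8, red, green, blue); there is no depth.
- r.get_calibration(name): a dict with "K" (3x3 intrinsics, pixels), "D" ([k1, k2, p1, p2, k3] as OpenCV has them; the pictures are not rectified), "rvec" (rotation vector, rad) and "tvec" (3), from world to camera coordinates, as OpenCV has them. Camera axes: x right, y down, z forward; pixel columns grow to the right and rows downward; lengths in m; the calibration is good to about 2 mm. A picture is of the moment at which its call begins: read the wrist's pose just before it. get_calibration takes no time and is no camera call; for the wrist camera it gives the pose at the moment of the call.
- r.close_job(): hands the job in, once; it reports no verdict.
The state is a dict: "time_s": time; "joints": joint angles; "qd": joint speeds; "joint_torque": joint torques, N m; "tcp_pos": TCP position; "eef_rot": TCP orientation; "contact_force": force on the tool from outside, world axes, zero at the start; "moment": the same for the moment, N m; "gripper_width": finger opening in m.
Only numpy, scipy, OpenCV 4.12 (cv2) and the standard library are available. Lean on these libraries where they do the work, as an engineer would, in place of code of your own. Each camera call takes 0.05 s, during which the arm holds its last target. There are 200 camera calls.

TASK

Take the long battery stick out of the wooden rack, park it in the groove of the angled block with its contact nub at the upper end and let go, then take it up again from the side, around its middle. Lay it in the tester's two saddles with its flat end at the coil spring and its nub at the contact plate, let go, and then push the tester's toggle lever fully over to start the test. Never drop the stick, and leave the short sticks, the multimeter and the screwdriver where they are.

Things in the scene. Friction and masses are not known exactly. Their poses are not given: they have to be found in the camera images.
- cell: The long battery stick: grey cylinder 34 mm in diameter, 140 mm long, about 0.3 kg, loose. Origin at its centre; its z axis runs along it to the end with the contact nub. A steel band marks the flat end, a black ring the nub end. It starts upright, nub up, in any one of the rack's three pockets, standing 100 mm out of the rack.
- cell_center (a point): Centre of the long stick (same point and axes as cell).
- cell_nub (a point): Tip of the long stick's contact nub (14 mm in diameter, 5 mm high), 75 mm from the stick's centre along its z axis.
- short_a_center (a point): Centre of a short battery stick, 34 mm in diameter, 90 mm long plus a 5 mm nub, upright in another pocket, its top 105 mm above the bench. Leave it.
- short_b_center (a point): Centre of the other short stick, of the same size. Leave it.
- rack: Fixed wooden rack block 190 x 60 x 50 mm; origin under its centre, on the bench; three pockets 38 mm wide and 40 mm deep in a row along its x axis at -60, 0 and +60 mm.
- groove_rest (a point): Where the long stick's centre lies when parked in the fixed wooden angled block, 90 mm above the bench. The groove rises at 45 degrees: the point's z axis points up along it, its x axis is level across it, and its minus y axis points squarely out of it (up at 45 degrees: the side from which the parked stick is taken). The upper 50 mm of the parked stick stands free.
- groove_foot (a point): Foot of the groove, 70 mm down it from groove_rest, same axes: the parked stick's flat end stands on a stop plate here, 34 mm wide. The groove is two rubber rails, 30 mm wide over both (narrower than the stick) and 20 mm high, the lowest 90 mm of the slope, so fingers fit on both sides of the stick, tips up to 10 mm past its underside. Block base 90 x 125 mm.
- cradle (a point): Where the stick's centre lies in the fixed tester, 60 mm above the bench, 30 mm above the grey housing's top. The y axis runs along the cradle, x level across, z up: the nub must point to +y. Two V saddles, 12 mm wide, at y = -45 and +45 mm reach 26 mm to either side and up to the stick's axis; between them it is clear down to the housing, 150 mm wide across.
- contact (a point): Face of the flat metal contact plate at the cradle's +y end, 82 mm from point cradle: the nub's end. Its wall rises 25 mm above the stick's axis. A few mm of play at both ends is right.
- spring (a point): Free end of the coil spring at the cradle's -y end, 78 mm from point cradle: the flat end's side. Rigid; its wall also rises 25 mm above the stick's axis.
- lever (a joint): Angle of the tester's toggle lever: 0 leaning to the cradle's -x side (off), 1.0 rad fully over to its +x side (on). It starts between 0 and 0.2, stays where it is left, and 1 to 2 N at the ball moves it.
- lever_tip (a point): Centre of the lever's black ball, 26 mm in diameter, on a 10 mm rod, 50 mm from the pivot. It swings in the plane across the cradle, from x = -24 to +24 mm of the pivot (cradle's axes), 44 to 50 mm above the pivot.
- lever_pivot (a point): The lever's pivot, same axes as point cradle and 145 mm from it towards -y, 8 mm lower, 52 mm above the bench. Its base, 70 mm across (x) by 50 mm, and round boss reach up to 13 mm above the pivot.
- meter: Loose hand multimeter, black, 80 x 150 x 32 mm, origin under its centre. Leave it.
- driver: Loose screwdriver, 180 mm long, lying on the bench beyond the rack. Leave it.
There are look-alikes about, which are no part of the job. There is more than one size of the part that bears groove_rest; the job needs the larger.

How it is judged:
By the outcome, as a careful person would: the job done as asked, in the order asked, and still so for the second after the job is handed in, with the robot touching nothing.
It also fails if it takes over 54 s, if anything falls off the work surface, if the arm or the gripper's body presses on something with over 40 N, if the wrist force passes 120 N, or if a joint passes its speed limit or range.

## Working session

There is one attempt and no reset: what is moved stays moved. The work goes in short steps, Python scripts to look and compute and a tool call to move; the robot and the scene stay as the last step left them, time stands still between calls to the robot, and variables do not carry over. Pictures are saved under pics/ and viewed, about 8 in all and at most 12, crops included, and the job is handed in when it is done.

Besides the shell and the picture viewer there is one more tool, called by a JSON object that holds its "op" and its "data". carry_out: Moves the arm, as the interface text tells. Its arguments: {"type":"object","properties":{"plan":{"type":"array","items":{"type":"array"}},"grip_force":{"type":"number"}},"required":["plan"]}

```bash
mkdir -p pics
python3 - <<'E'
from plant import r
import cv2
print(r.get_state())
for n in ("scene","top"):
    im=r.capture(n); cv2.imwrite(f"pics/{n}0.png",im[:,:,::-1])
    c=r.get_calibration(n); print(n,{k:__import__('numpy').round(v,4).tolist() for k,v in c.items()})
a=cv2.imread("pics/scene0.png");b=cv2.imread("pics/top0.png")
E
```

```text
{'time_s': 0.0, 'joints': array([-5.81495174e+01,  2.05921986e+01,  6.34954689e-01, -1.92446055e-02,
       -7.01354635e+01, -1.65063906e+01]), 'qd': array([-0.04218307, -0.08356232,  0.01252807,  0.00908568, -0.06945072,
       -0.03550521]), 'joint_torque': array([-2.29553414e-03, -5.82726073e+01,  2.93044996e+01,  6.99730843e+00,
        6.79521851e-03, -1.35986215e-04]), 'tcp_pos': array([ 0.178561  , -0.65076497,  0.40372555]), 'eef_rot': array([ 1.79905973e+02, -8.99705866e-03, -1.64662454e+02]), 'contact_force': array([ 0.70185609, -1.00805327, -0.45957332]), 'moment': array([-0.00905181, -0.01749826, -0.06371619]), 'gripper_width': 0.08764865390887111}
scene {'K': [[405.7756, 0.0, 280.6658], [0.0, 405.7756, 209.2593], [0.0, 0.0, 1.0]], 'D': [-0.0159, 0.0, 0.0, 0.0, 0.0], 'rvec': [2.2773, 1.1485, -0.375], 'tvec': [-0.305, -0.3162, 1.4383]}
top {'K': [[404.9671, 0.0, 271.063], [0.0, 404.9671, 211.6489], [0.0, 0.0, 1.0]], 'D': [-0.0401, 0.0, 0.0, 0.0, 0.0], 'rvec': [2.2055, -2.1724, 0.0889], 'tvec': [-0.029, 0.5362, 0.8674]}
```

View pics/scene0.png

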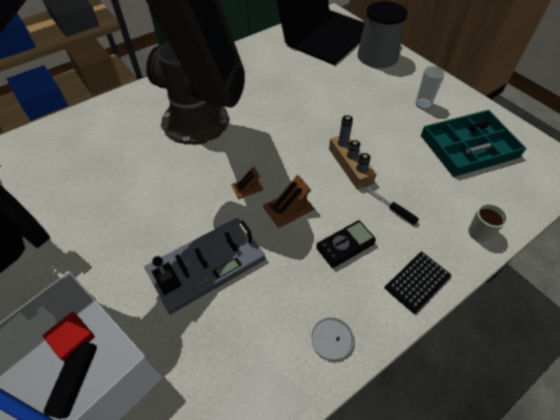

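View pics/top0.png

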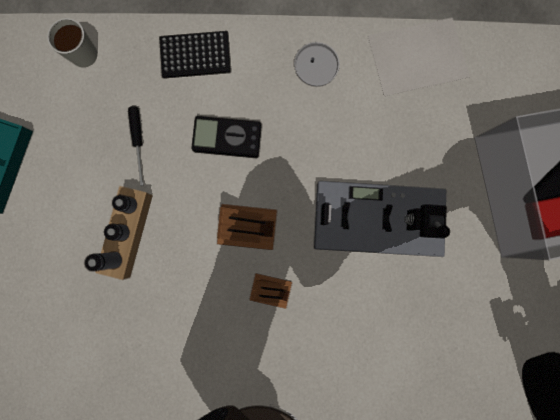

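Scene picture: the long stick is the tallest in the rack (346,130), and the short ones are at (355,148) and (364,160). The larger angled block is at (290,200), its smaller look-alike at (247,182), and the tester at (205,263) with the lever ball at (158,261). In the top view the long stick is at (95,262), the shorts at (111,231) and (121,203), the large block at (247,227), the small one at (271,290), and the tester at (380,217). Next is one close crop to check the choice and measure.

Run:
```python
import cv2,numpy as np
t=cv2.imread("pics/top0.png");s=cv2.imread("pics/scene0.png")
def br(i): return np.clip(255*(i/255.)**.55,0,255).astype('uint8')
a=cv2.resize(br(t)[170:290,75:275],None,fx=4,fy=4,interpolation=cv2.INTER_CUBIC)[:, :800]
cv2.imwrite("pics/c1.png",a)
b=cv2.resize(br(t)[165:270,300:460],None,fx=5,fy=5,interpolation=cv2.INTER_CUBIC)
cv2.imwrite("pics/c2.png",b)
```

```text
(no output)
```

View pics/c1.png

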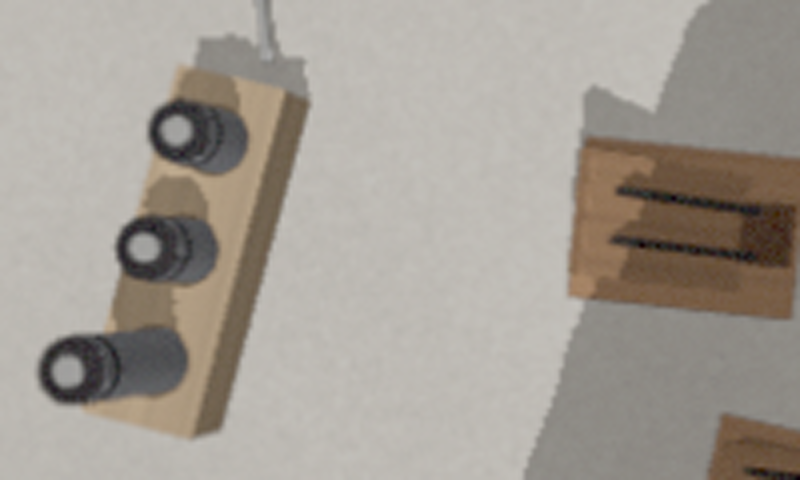

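View pics/c2.png

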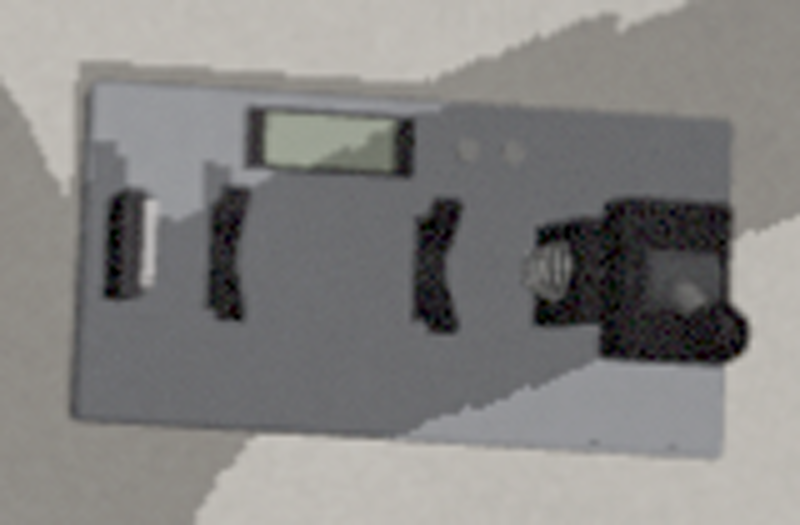

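The crops confirm the choice. The long stick's tip is at top (92,263), with its body showing far more parallax than the shorts. In the large block, the stop plate is at the right end (toward the tester), so its upper end is on the left. The tester's contact plate is on the left, the spring on the right near the lever, and the ball at (444,231).

```bash
cat > h.py <<'E'
import numpy as np,cv2
from scipy.spatial.transform import Rotation as R
def ray(c,px):
    Rm=cv2.Rodrigues(np.array(c['rvec'],float))[0];t=np.array(c['tvec'],float).ravel()
    n=cv2.undistortPoints(np.array([[px]],float),np.array(c['K']),np.array(c['D']))[0,0]
    return -Rm.T@t, Rm.T@np.r_[n,1]
def at_z(c,px,z):
    o,d=ray(c,px); return o+d*(z-o[2])/d[2]
def proj(c,P): return cv2.projectPoints(np.array(P,float).reshape(-1,3),np.array(c['rvec']),np.array(c['tvec']),np.array(c['K']),np.array(c['D']))[0][:,0]
E
python3 - <<'E'
from plant import r
from h import *
np.set_printoptions(precision=4,suppress=True)
c=r.get_calibration("top");s=r.get_calibration("scene")
A=lambda u,v,z:at_z(c,(75+u/4,170+v/4),z)
B=lambda u,v,z:at_z(c,(300+u/5,165+v/5),z)
print("long",A(68,372,.155),"short",A(143,248,.105),A(176,131,.105))
print("long base", A(160,360,.05))
print("rack",[A(*p,.05)[:2] for p in((180,65),(287,95),(93,410),(195,437))])
print("block base",[A(*p,0)[:2] for p in((583,137),(570,295),(792,318),(800,158))])
for n,p in dict(railU1=(617,188),railU2=(612,239)).items(): print(n,A(*p,.095))
for n,p in dict(railF1=(758,211),railF2=(755,257)).items(): print(n,A(*p,.035))
q=[B(*p,.03)[:2] for p in((92,82),(735,118),(722,458),(75,418))];print("housing",q)
for i in range(4): print(np.linalg.norm(q[i]-q[i-1]),np.degrees(np.arctan2(*(q[i]-q[i-1])[::-1])))
print("sad+",B(228,255,.055),"sad-",B(437,265,.055))
print("contact",B(158,250,.07),"spring",B(533,268,.06),"ball",B(722,330,.097),"base",B(665,280,.06))
cv2.imwrite("pics/c3.png",cv2.resize(np.clip(255*(cv2.imread("pics/scene0.png")[110:310,140:390]/255.)**.55,0,255).astype('uint8'),None,fx=3,fy=3,interpolation=cv2.INTER_CUBIC))
E
```

```text
long [0.4266 0.3093 0.155 ] short [0.4851 0.2961 0.105 ] [0.5434 0.282  0.105 ]
long base [0.4273 0.306  0.05  ]
rack [array([0.5836, 0.3017]), array([0.5683, 0.2439]), array([0.4006, 0.3405]), array([0.3875, 0.2859])]
block base [array([0.5528, 0.0919]), array([0.4645, 0.0971]), array([ 0.4536, -0.0266]), array([ 0.5429, -0.0298])]
railU1 [0.5191 0.0632 0.095 ]
railU2 [0.4935 0.0652 0.095 ]
railF1 [ 0.5113 -0.007   0.035 ]
railF2 [ 0.4866 -0.0058  0.035 ]
housing [array([ 0.6035, -0.123 ]), array([ 0.5926, -0.407 ]), array([ 0.4437, -0.3988]), array([ 0.4575, -0.1166])]
0.14615609978021704 -2.509172245286206
0.28418071662659766 -92.19542966670112
0.14911467399276934 176.87664029462917
0.2825814758425204 87.20820439706026
sad+ [ 0.5272 -0.1777  0.055 ] sad- [ 0.5243 -0.2665  0.055 ]
contact [ 0.5279 -0.1458  0.07  ] spring [ 0.5234 -0.3058  0.06  ] ball [ 0.4973 -0.37    0.097 ] base [ 0.5191 -0.3622  0.06  ]
```

View pics/c3.png

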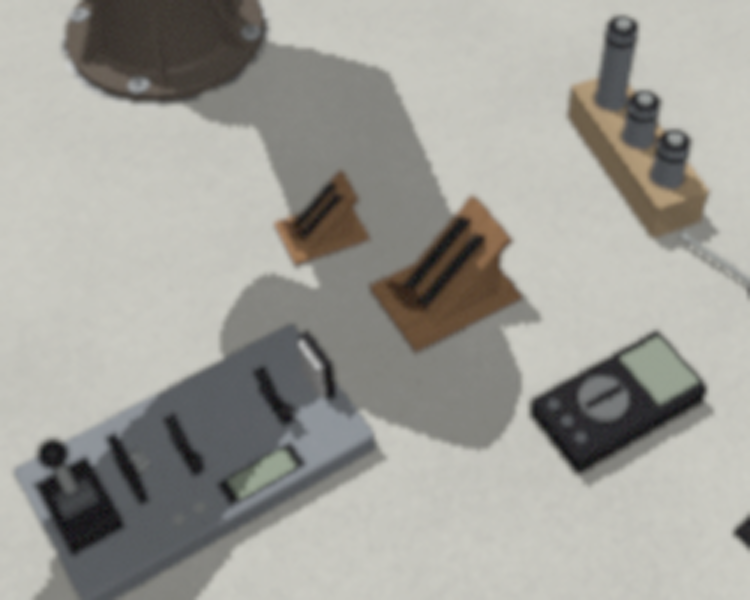

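Scene crop (3x): it confirms that the larger block at (440,275) rises toward the rack, with rail tops at (463,220)/(478,238). The tester's contact plate is at (313,352) and the ball at (53,453), leaning to the -x side. Next I triangulate the key points and prepare the first move.

```bash
cat >> h.py <<'E'
import json
def Rt(yaw,tilt=0):  # tool down with yaw, then turned by tilt about tool y
    return R.from_euler('xyz',[180,0,yaw],degrees=True)*R.from_rotvec([0,tilt,0],degrees=True)
def cur(st): return np.array(st['tcp_pos']),R.from_euler('xyz',st['eef_rot'],degrees=True)
G=lambda g,Ro,l=.159: np.array(g)-l*Ro.apply([0,0,1])   # grasp point -> TCP
def plan(p,Ro,targets,v=.040,w=7.0,hand=None):
    rows=[]
    for q,Rq in targets:
        q=np.array(q);rv=(Ro.inv()*Rq).as_rotvec(degrees=True)
        n=max(1,int(np.ceil(max(np.linalg.norm(q-p)/v,np.linalg.norm(rv)/w))))
        for i in range(n):
            m=n-i
            s=np.round(Ro.inv().apply((q-p)/m),4);t=np.round((Ro.inv()*Rq).as_rotvec(degrees=True)/m,1)
            rows.append([s.tolist(),t.tolist(),hand]);p=p+Ro.apply(s);Ro=Ro*R.from_rotvec(t,degrees=True)
    print(len(rows),"rows; end",np.round(p,4),np.round(Ro.as_euler('xyz',degrees=True),1))
    for i in range(0,len(rows),12): print(json.dumps(rows[i:i+12]).replace(" ",""))
    return p,Ro
def tri(cs,pxs):
    A=[];b=[]
    for c,px in zip(cs,pxs):
        o,d=ray(c,px);d/=np.linalg.norm(d);M=np.eye(3)-np.outer(d,d);A.append(M);b.append(M@o)
    x=np.linalg.lstsq(np.vstack(A),np.hstack(b),rcond=None)[0]
    return x,[np.round(proj(c,x)[0]-px,1).tolist() for c,px in zip(cs,pxs)]
E
python3 - <<'E'
from plant import r
from h import *
np.set_printoptions(precision=4,suppress=True)
cs=[r.get_calibration("top"),r.get_calibration("scene")]
T=lambda a,b,n:(lambda x:print(n,x[0],x[1]))(tri(cs,[np.array(a),np.array(b)]))
A=lambda u,v:(75+u/4,170+v/4); B=lambda u,v:(300+u/5,165+v/5); S=lambda u,v:(140+u/3,110+v/3)
T(A(68,372),S(622,22),"nub"); T(A(143,248),S(645,98),"sh1"); T(A(176,131),S(676,137),"sh2")
T(A(617,188),S(478,238),"U1");T(A(612,239),S(463,220),"U2")
T(A(758,211),S(424,303),"F1");T(A(755,257),S(409,285),"F2")
T(B(722,330),S(53,453),"ball");T(B(155,250),S(313,352),"contact")
p,Ro=cur(r.get_state())
p,Ro=plan(p,Ro,[([.52,-.15,.40],Rt(-115)),([.44,.20,.40],Rt(-95))],hand=0)
E
```

```text
nub [0.4268 0.3128 0.1493] [[-0.5, -0.3], [-0.4, 0.1]]
sh1 [0.4858 0.3001 0.0974] [[-0.5, -0.3], [-0.4, 0.1]]
sh2 [0.5449 0.2859 0.0987] [[-0.8, -0.5], [-0.6, 0.2]]
U1 [0.519  0.0633 0.0791] [[0.7, 0.5], [0.6, -0.1]]
U2 [0.493  0.0653 0.079 ] [[0.7, 0.5], [0.6, -0.1]]
F1 [ 0.5141 -0.0036  0.0231] [[-1.5, -1.1], [-1.4, 0.1]]
F2 [ 0.4889 -0.0027  0.0243] [[-1.4, -1.0], [-1.3, 0.1]]
ball [ 0.4986 -0.3682  0.0962] [[-1.1, -0.7], [-1.0, -0.1]]
contact [ 0.5302 -0.1389  0.0786] [[-2.0, -1.4], [-1.9, -0.1]]
25 rows; end [0.44 0.2  0.4 ] [-180.    0.  -95.]
[[[-0.0289,0.0245,0.0003],[0.0,0.0,-3.1],0],[[-0.0301,0.0229,0.0003],[0.0,0.0,-3.1],0],[[-0.0313,0.0213,0.0003],[0.0,0.0,-3.1],0],[[-0.0324,0.0196,0.0003],[0.0,0.0,-3.1],0],[[-0.0335,0.0178,0.0003],[0.0,0.0,-3.1],0],[[-0.0344,0.0159,0.0003],[0.0,0.0,-3.1],0],[[-0.0352,0.0141,0.0003],[0.0,0.0,-3.1],0],[[-0.0359,0.0121,0.0002],[0.0,0.0,-3.1],0],[[-0.0365,0.0102,0.0003],[0.0,0.0,-3.1],0],[[-0.037,0.0082,0.0002],[0.0,0.0,-3.1],0],[[-0.0374,0.0062,0.0003],[0.0,0.0,-3.1],0],[[-0.0376,0.0041,0.0002],[0.0,0.0,-3.1],0]]
[[[-0.0378,0.0021,0.0003],[0.0,0.0,-3.1],0],[[-0.0379,0.0,0.0002],[0.0,0.0,-3.1],0],[[-0.0378,-0.002,0.0003],[0.0,0.0,-3.1],0],[[-0.0377,-0.004,0.0002],[0.1,0.1,-3.2],0],[[-0.0315,0.0245,-0.0],[-0.0,-0.0,-2.2],0],[[-0.0324,0.0232,-0.0],[-0.0,-0.0,-2.2],0],[[-0.0333,0.022,-0.0],[-0.0,-0.0,-2.2],0],[[-0.0341,0.0207,-0.0001],[-0.0,-0.0,-2.2],0],[[-0.0349,0.0194,-0.0],[-0.0,-0.0,-2.2],0],[[-0.0356,0.018,-0.0001],[-0.0,-0.0,-2.2],0],[[-0.0363,0.0166,-0.0],[-0.0,-0.0,-2.3],0],[[-0.0369,0.0152,-0.0001],[-0.0,-0.0,-2.2],0]]
[[[-0.0374,0.0137,-0.0],[-0.0,-0.1,-2.3],0]]
```

{"op": "carry_out", "data": {"plan": [[[-0.029,0.0245,0],[0,0,-3.1],0],[[-0.03,0.023,0],[0,0,-3.1],0],[[-0.031,0.0215,0],[0,0,-3.1],0],[[-0.0325,0.0195,0],[0,0,-3.1],0],[[-0.0335,0.018,0],[0,0,-3.1],0],[[-0.0345,0.016,0],[0,0,-3.1],0],[[-0.035,0.014,0],[0,0,-3.1],0],[[-0.036,0.012,0],[0,0,-3.1],0],[[-0.0365,0.01,0],[0,0,-3.1],0],[[-0.037,0.008,0],[0,0,-3.1],0],[[-0.0375,0.006,0],[0,0,-3.1],0],[[-0.0375,0.004,0],[0,0,-3.1],0]]}}

```text
time_s: 1.1
tcp_pos: [0.4353, -0.2738, 0.4046]
eef_rot: [180.0, 0.0, -127.3]
contact_force: [0.8, -1.2, -0.3]
gripper_width: 0.0876
```

{"op": "carry_out", "data": {"plan": [[[-0.038,0.002,0],[0,0,-3.1],0],[[-0.038,0,0],[0,0,-3.1],0],[[-0.038,-0.002,0],[0,0,-3.1],0],[[-0.0375,-0.004,0],[0,0,-3.1],0],[[-0.0315,0.0245,0],[0,0,-2.2],0],[[-0.0325,0.023,0],[0,0,-2.2],0],[[-0.0335,0.022,0],[0,0,-2.2],0],[[-0.034,0.0205,0],[0,0,-2.2],0],[[-0.035,0.0195,0],[0,0,-2.2],0],[[-0.0355,0.018,0],[0,0,-2.2],0],[[-0.0365,0.0165,0],[0,0,-2.2],0],[[-0.037,0.015,0],[0,0,-2.2],0]]}}

```text
time_s: 2.1
tcp_pos: [0.4495, 0.163, 0.4047]
eef_rot: [-180.0, 0.0, -97.3]
contact_force: [1.2, -0.1, 0.6]
gripper_width: 0.0875
```

Run:
```python
from plant import r
from h import *
np.set_printoptions(precision=4,suppress=True)
c=r.get_calibration("wrist");st=r.get_state();im=r.capture("wrist")
print({k:st[k] for k in("time_s","joints","tcp_pos","eef_rot")})
print(np.array(c['K']).tolist(),c['D'],c['rvec'],c['tvec'])
cv2.imwrite("pics/w1.png",np.clip(255*(im[:,:,::-1]/255.)**.6,0,255).astype('uint8'))
```

```text
{'time_s': 2.1, 'joints': array([ 43.5853,   1.6733, -23.2635,  -0.0079, -65.0509, -50.9247]), 'tcp_pos': array([0.4495, 0.163 , 0.4047]), 'eef_rot': array([-179.9978,    0.0141,  -97.3427])}
[[337.5018597682718, 0.0, 277.8118548840272], [0.0, 337.5018597682718, 208.74656366582917], [0.0, 0.0, 1.0]] [-0.0255  0.      0.      0.      0.    ] [-0.1999 -3.0949 -0.3917] [ 0.4234 -0.2448  0.3349]
```

View pics/w1.png

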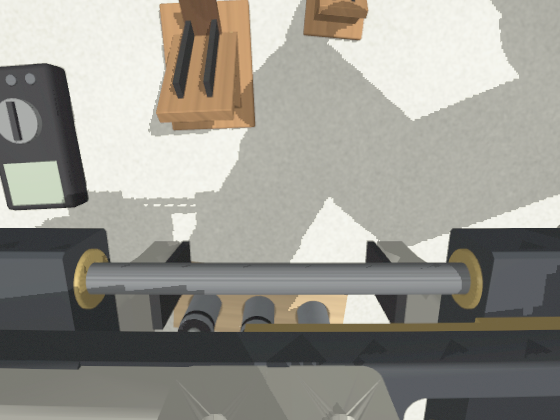

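The wrist view shows the large block's rails at (185,60) and (213,60), with upper ends near y=95. The sticks are partly hidden behind the gripper bar at (200,310), (258,310) and (313,312). I'll cross-check the rail position against the top camera and plan the approach to the stick.

Run:
```python
from plant import r
from h import *
np.set_printoptions(precision=4,suppress=True)
c=r.get_calibration("wrist");t=r.get_calibration("top")
A=lambda u,v:np.array((75+u/4,170+v/4))
for z in(.09,.0957,.1):
    print(z,at_z(c,(180,94),z),at_z(c,(211,94),z),at_z(t,A(617,188),z),at_z(t,A(612,239),z))
print(tri([t,c],[A(617,188),np.array((180.,95))]),tri([t,c],[A(612,239),np.array((211.,95))]))
print(at_z(c,(160,5),0),at_z(c,(254,126),0))
print(proj(c,[[.4266,.3093,.15],[.485,.296,.1],[.543,.282,.1]]))
p,Ro=cur(r.get_state())
plan(p,Ro,[(G([.427,.310,.21],Rt(-95)),Rt(-95)),(G([.427,.310,.134],Rt(-95)),Rt(-95))],v=.03,hand=0)
```

```text
0.09 [0.5181 0.0705 0.09  ] [0.4924 0.0738 0.09  ] [0.5193 0.0637 0.09  ] [0.4937 0.0656 0.09  ]
0.0957 [0.5166 0.0712 0.0957] [0.4914 0.0744 0.0957] [0.519  0.0632 0.0957] [0.4935 0.0651 0.0957]
0.1 [0.5154 0.0716 0.1   ] [0.4906 0.0748 0.1   ] [0.5188 0.0628 0.1   ] [0.4934 0.0647 0.1   ]
(array([0.5222, 0.0674, 0.0688]), [[-0.8, -0.8], [1.5, -2.2]]) (array([0.4963, 0.0702, 0.0584]), [[-0.7, -0.9], [1.7, -1.9]])
[ 0.5459 -0.0284  0.    ] [0.4667 0.1044 0.    ]
[[324.3532 374.6058]
 [256.19   332.196 ]
 [194.5855 325.9275]]
8 rows; end [0.427  0.3099 0.293 ] [-180.    0.  -95.]
[[[-0.0276,0.0079,0.0072],[-0.0,0.0,-0.4],0],[[-0.0277,0.0077,0.0072],[-0.0,0.0,-0.4],0],[[-0.0277,0.0075,0.0072],[-0.0,0.0,-0.4],0],[[-0.0278,0.0073,0.0072],[-0.0,0.1,-0.4],0],[[-0.0279,0.0071,0.0072],[-0.0,0.0,-0.4],0],[[0.0,0.0,0.0253],[-0.0,0.0,-0.0],0],[[0.0,0.0,0.0253],[-0.0,0.0,-0.0],0],[[0.0001,0.0,0.0254],[-0.0,0.0,-0.0],0]]
```

{"op": "carry_out", "data": {"plan": [[[-0.0275,0.008,0.007],[0,0,-0.4],0],[[-0.0275,0.008,0.007],[0,0,-0.4],0],[[-0.0275,0.0075,0.007],[0,0,-0.4],0],[[-0.028,0.007,0.007],[0,0,-0.4],0],[[-0.028,0.007,0.007],[0,0,-0.4],0],[[0,0,0],[0,0,0],0],[[0,0,0],[0,0,0],0]]}}

```text
time_s: 2.73
tcp_pos: [0.4289, 0.3044, 0.3686]
eef_rot: [179.9, -0.1, -95.3]
contact_force: [-0.2, -0.5, 0.2]
gripper_width: 0.0877
```

Run:
```python
from plant import r
from h import *
np.set_printoptions(precision=4,suppress=True)
c=r.get_calibration("wrist");st=r.get_state();im=r.capture("wrist")
print({k:st[k] for k in("time_s","joints","tcp_pos","eef_rot")})
C=cv2.Rodrigues(np.array(c['rvec']))[0];print("cam",-C.T@c['tvec'],C[2])
p,Ro=cur(st); print("grasp px",proj(c,p+Ro.apply([0,0,.159])),proj(c,[[.427,.31,.15],[.485,.296,.1],[.543,.282,.1]]))
print("rack edge",proj(c,[[.5683,.2439,.05],[.3875,.2859,.05]]))
cv2.imwrite("pics/w2.png",np.clip(255*(im[:,:,::-1]/255.)**.6,0,255).astype('uint8'))
```

```text
{'time_s': 2.7333, 'joints': array([ 56.7453,   8.1535, -20.9867,  -0.0113, -60.9842, -62.0857]), 'tcp_pos': array([0.4289, 0.3044, 0.3686]), 'eef_rot': array([179.9331,  -0.1053, -95.3457])}
cam [0.4216 0.239  0.3491] [ 0.0216  0.2462 -0.969 ]
grasp px [[275.0598 273.4528]] [[279.3131 240.4878]
 [201.4145 207.7584]
 [123.2142 196.9403]]
rack edge [[111.4085 145.2537]
 [320.244  173.1122]]
```

View pics/w2.png

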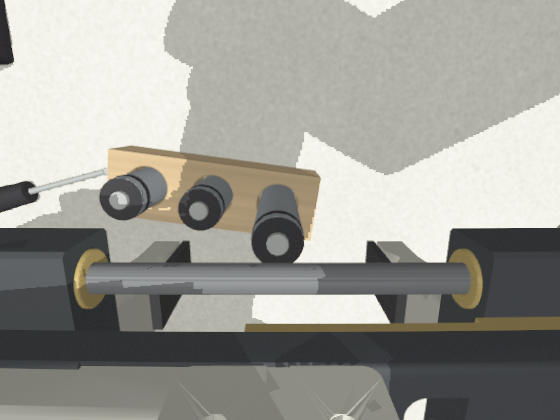

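Wrist view: the long stick's nub is at (278,244) and its neighbours at (198,211) and (119,200). The jaws straddle it cleanly.

Run:
```python
from plant import r
from h import *
np.set_printoptions(precision=4,suppress=True)
c=r.get_calibration("wrist")
print(at_z(c,(278,244),.155),at_z(c,(198,211),.105),at_z(c,(119,200),.105),at_z(c,(110,150),.05),at_z(c,(320,176),.05))
p,Ro=cur(r.get_state())
g=at_z(c,(278,244),.155)
plan(p,Ro,[(G([g[0],g[1]-.001,.134],Rt(-95)),Rt(-95))],v=.02,hand=0)
```

```text
[0.4281 0.3098 0.155 ] [0.487  0.2964 0.105 ] [0.5447 0.2824 0.105 ] [0.5709 0.247  0.05  ] [0.3881 0.2879 0.05  ]
4 rows; end [0.4281 0.3088 0.293 ] [180.   0. -95.]
[[[-0.0013,0.0003,0.019],[0.0,-0.0,-0.1],0],[[-0.0013,0.0004,0.019],[0.0,-0.0,-0.1],0],[[-0.0013,0.0003,0.019],[0.0,-0.0,-0.1],0],[[-0.0013,0.0004,0.019],[0.0,-0.1,-0.1],0]]
```

{"op": "carry_out", "data": {"plan": [[[-0.0013,0.0003,0.019],[0,0,-0.1],0],[[-0.0013,0.0003,0.019],[0,0,-0.1],0],[[-0.0013,0.0003,0.019],[0,0,-0.1],0],[[-0.0015,0.0003,0.019],[0,0,0],0],[[0,0,0],[0,0,0],0],[[0,0,0],[0,0,0],255],[[0,0,0],[0,0,0],255],[[0,0,0],[0,0,0],255],[[0,0,0],[0,0,0],255],[[0,0,0],[0,0,0],255],[[0,0,0],[0,0,0],255],[[0,0,0],[0,0,0],255]], "grip_force": 30}}

```text
time_s: 3.78
tcp_pos: [0.4287, 0.3089, 0.294]
eef_rot: [-180.0, 0.0, -95.2]
contact_force: [-0.1, -1.6, 0.4]
gripper_width: 0.0461
```

{"op": "carry_out", "data": {"plan": [[[0,0,0],[0,0,0],255],[[0,0,0],[0,0,0],255],[[0,0,0],[0,0,0],255],[[0,0,0],[0,0,0],255],[[0,0,0],[0,0,0],255],[[0,0,0],[0,0,0],255]]}}

```text
time_s: 4.28
tcp_pos: [0.4288, 0.3089, 0.2937]
eef_rot: [-180.0, 0.0, -95.2]
contact_force: [0.6, 0.4, 0.4]
gripper_width: 0.0335
```

{"op": "carry_out", "data": {"plan": [[[0,0,-0.01],[0,0,0],255],[[0,0,-0.02],[0,0,0],255],[[0,0,-0.025],[0,0,0],255],[[0,0,-0.025],[0,0,0],255],[[0,0,-0.025],[0,0,0],255],[[0,0,-0.01],[0,0,0],255]]}}

```text
time_s: 4.78
tcp_pos: [0.4289, 0.309, 0.4123]
eef_rot: [-179.9, 0.2, -95.1]
contact_force: [0.9, 0.9, -2.1]
gripper_width: 0.0337
```

Run:
```python
from plant import r
from h import *
np.set_printoptions(precision=4,suppress=True)
s=r.get_state();print(s['joints'],s['gripper_width'],s['tcp_pos'],s['contact_force'],s['time_s'])
p,Ro=cur(s)
# carry to pre-park: stick axis along groove, 60mm out of the slope
yaw=-95; rest=np.array([.5028,.040,.09]); h=np.array([np.cos(np.radians(85)),np.sin(np.radians(85)),0]);Z=np.array([0,0,1.])
up=(h+Z)/2**.5; out=(Z-h)/2**.5
g=rest+.054*up+.07*out
plan(p,Ro,[(G(g,Rt(yaw,45)),Rt(yaw,45))],v=.03,w=5,hand=255)
```

```text
[ 57.0594   6.3414 -17.1203   0.0415 -66.316  -62.2133] 0.033727275216150036 [0.4289 0.309  0.4123] [ 0.9427  0.907  -2.1356] 4.7833
10 rows; end [0.5116 0.1407 0.2901] [-180.  -45.  -95.]
[[[0.0161,-0.0097,0.0122],[-0.0,4.5,-0.0],255],[[0.015,-0.0097,0.0134],[-0.0,4.5,-0.0],255],[[0.014,-0.0097,0.0146],[-0.0,4.5,-0.0],255],[[0.0128,-0.0097,0.0156],[-0.0,4.5,-0.0],255],[[0.0115,-0.0097,0.0166],[-0.0,4.5,-0.0],255],[[0.0102,-0.0097,0.0174],[-0.0,4.5,-0.0],255],[[0.0087,-0.0097,0.0181],[-0.0,4.5,-0.0],255],[[0.0073,-0.0097,0.0188],[-0.0,4.6,-0.1],255],[[0.0058,-0.0098,0.0193],[-0.0,4.5,-0.0],255],[[0.0043,-0.0097,0.0197],[-0.0,4.6,-0.1],255]]
```

{"op": "carry_out", "data": {"plan": [[[0.016,-0.0097,0.012],[0,4.5,0],255],[[0.015,-0.0097,0.0135],[0,4.5,0],255],[[0.014,-0.0097,0.0145],[0,4.5,0],255],[[0.013,-0.0097,0.0155],[0,4.5,0],255],[[0.0115,-0.0097,0.0165],[0,4.5,0],255],[[0.01,-0.0097,0.0175],[0,4.5,0],255],[[0.0085,-0.0097,0.018],[0,4.5,0],255],[[0.0075,-0.0097,0.019],[0,4.5,0],255],[[0.006,-0.0097,0.0195],[0,4.5,0],255],[[0.0045,-0.0097,0.0195],[0,4.5,0],255],[[0,0,0],[0,0,0],255],[[0,0,0],[0,0,0],255]]}}

```text
time_s: 5.78
tcp_pos: [0.5108, 0.1396, 0.2859]
eef_rot: [179.8, -45.0, -95.1]
contact_force: [0.3, 0.2, -2.9]
gripper_width: 0.033
```

Run:
```python
from plant import r
from h import *
np.set_printoptions(precision=4,suppress=True)
c=r.get_calibration("wrist");s=r.get_state();im=r.capture("wrist");sc=r.capture("scene")
print(s['joints'],s['gripper_width'],s['tcp_pos'],s['eef_rot'],s['time_s'])
g=lambda i:np.clip(255*(i[:,:,::-1]/255.)**.6,0,255).astype('uint8')
a=g(im);b=cv2.resize(g(sc)[100:240,220:400],None,fx=3,fy=3)  # 540x420
cv2.imwrite("pics/w3.png",np.hstack([a[:,140:400],b]))
```

```text
[ 44.6939  22.4316 -32.5462  28.1531 -74.4877 -67.3401] 0.03302788808731818 [0.5108 0.1396 0.2859] [179.8383 -45.0422 -95.1001] 5.7833
```

View pics/w3.png

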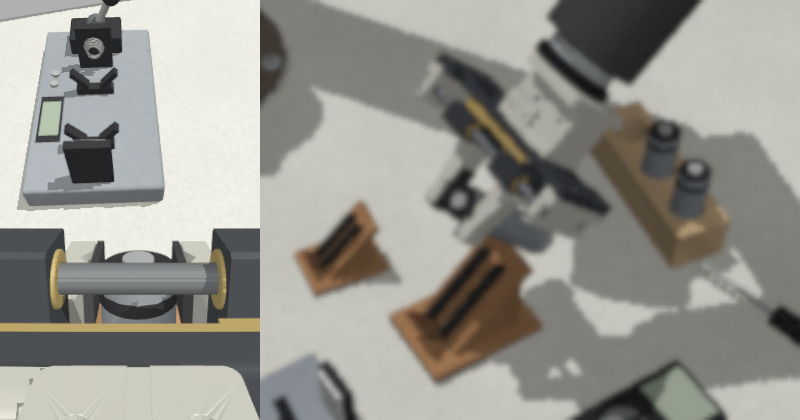

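Composite: on the left, the wrist view shows the tester with its contact wall at full px (230,160), saddles at (233,80) and (233,135), and the ball at (251,0). On the right, the scene view shows the stick tilted in the gripper above the block. It is lined up with the rails and the nub points up. I'll come down on the groove under force guidance.

Run:
```python
from plant import r
from h import *
np.set_printoptions(precision=4,suppress=True)
p,Ro=cur(r.get_state())
yaw=-95;rest=np.array([.5042,.040,.09]);h=np.array([np.cos(np.radians(85)),np.sin(np.radians(85)),0]);Z=np.array([0,0,1.])
up=(h+Z)/2**.5; out=(Z-h)/2**.5;x=np.cross(h,Z)
d=p+Ro.apply([0,0,.159])-rest; print("up,out,lat",d@up,d@out,d@x)
print("tool axes in up,out,lat",[ [a@up,a@out,a@x] for a in Ro.as_matrix().T])
plan(p,Ro,[(G(rest+.063*up+.012*out,Rt(yaw,45)),Rt(yaw,45))],v=.015,w=5,hand=255)
```

```text
up,out,lat 0.05168803969161449 0.06798523071472741 -0.002456252043242323
tool axes in up,out,lat [[np.float64(-0.002341316436808405), np.float64(0.9999948062740729), np.float64(-0.0022148729585098614)], [np.float64(0.0018918903366029983), np.float64(-0.0022104455501940666), np.float64(-0.9999957673317543)], [np.float64(-0.9999954694838857), np.float64(-0.002345496823539628), np.float64(-0.0018867051581437783)]]
4 rows; end [0.5171 0.1879 0.2554] [-180.  -45.  -95.]
[[[-0.0141,-0.0005,-0.0028],[0.0,0.0,-0.0],255],[[-0.0141,-0.0005,-0.0028],[0.0,0.0,-0.0],255],[[-0.0141,-0.0005,-0.0028],[0.1,0.1,-0.1],255],[[-0.0141,-0.0005,-0.0028],[0.0,0.0,-0.0],255]]
```

{"op": "carry_out", "data": {"plan": [[[-0.014,-0.0006,-0.0028],[0,0,0],255],[[-0.014,-0.0006,-0.0028],[0,0,0],255],[[-0.014,-0.0006,-0.0028],[0,0,0],255],[[-0.014,-0.0006,-0.0028],[0,0,0],255],[[0,0,0],[0,0,0],255]]}}

```text
time_s: 6.3
tcp_pos: [0.5179, 0.1901, 0.2537]
eef_rot: [180.0, -45.0, -95.0]
contact_force: [0.6, 0.6, -3.9]
gripper_width: 0.033
```

{"op": "carry_out", "data": {"plan": [[[-0.002,0,0],[0,0,0],255],[[-0.002,0,0],[0,0,0],255],[[-0.002,0,0],[0,0,0],255],[[0,0,0],[0,0,0],255]]}}

```text
time_s: 6.63
tcp_pos: [0.5178, 0.1914, 0.251]
eef_rot: [180.0, -45.0, -95.1]
contact_force: [-0.1, -0.0, -3.8]
gripper_width: 0.0334
```

{"op": "carry_out", "data": {"plan": [[[-0.002,0,0],[0,0,0],255],[[-0.002,0,0],[0,0,0],255],[[0,0,0],[0,0,0],255],[[0,0,0],[0,0,0],255]]}}

```text
time_s: 6.97
tcp_pos: [0.5181, 0.194, 0.2484]
eef_rot: [-180.0, -45.0, -95.2]
contact_force: [0.2, 0.7, -3.6]
gripper_width: 0.0331
```

{"op": "carry_out", "data": {"plan": [[[-0.002,0,0],[0,0,0],255],[[0,0,0],[0,0,0],255],[[0,0,0],[0,0,0],255]]}}

```text
time_s: 7.22
tcp_pos: [0.5183, 0.1955, 0.2469]
eef_rot: [180.0, -45.0, -95.2]
contact_force: [-0.1, -0.5, -2.8]
gripper_width: 0.0332
```

{"op": "carry_out", "data": {"plan": [[[-0.0015,0,0],[0,0,0],255],[[-0.0015,0,0],[0,0,0],255],[[0,0,0],[0,0,0],255]]}}

```text
time_s: 7.47
tcp_pos: [0.5185, 0.1978, 0.2446]
eef_rot: [180.0, -45.0, -95.1]
contact_force: [-0.2, -0.6, -2.5]
gripper_width: 0.0331
```

Run:
```python
from plant import r
from h import *
s=r.get_state();print(s['contact_force'],s['moment'],s['tcp_pos'])
sc=r.capture("scene");t=r.capture("top")
g=lambda i:np.clip(255*(i[:,:,::-1]/255.)**.55,0,255).astype('uint8')
a=cv2.resize(g(sc)[140:240,250:350],(400,400),interpolation=cv2.INTER_CUBIC);b=cv2.resize(g(t)[180:280,190:290],(400,400),interpolation=cv2.INTER_CUBIC)
cv2.imwrite("pics/p1.png",np.hstack([a,b]))
```

```text
[-0.21533237 -0.60934659 -2.52206001] [ 3.0934497  -0.16849609 -0.03594836] [0.51847655 0.19781456 0.24460536]
```

View pics/p1.png

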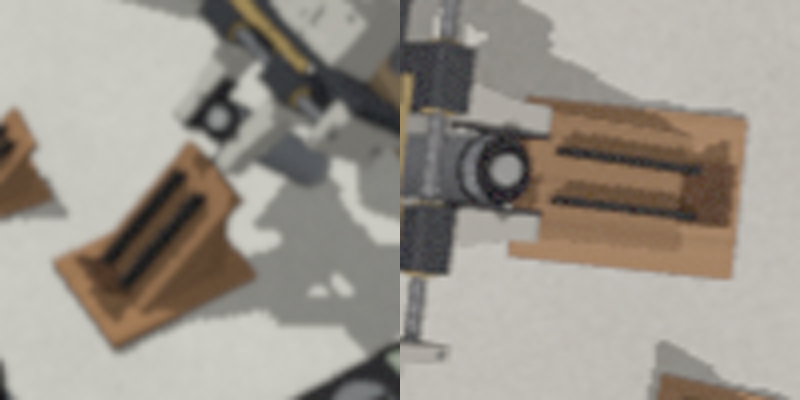

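The stick is not in line with the tool. In both halves its nub (left half 218,118, right half 505,170) points toward -y and its body runs toward the rack, so it has turned in the grip. I'll stop here and fit its actual angle.

Run:
```python
from plant import r
from h import *
np.set_printoptions(precision=3,suppress=True)
p,Ro=cur(r.get_state());s=r.get_calibration("scene");t=r.get_calibration("top")
P=p+Ro.apply([0,0,.159]);print("grasp",P,"tool z",Ro.apply([0,0,1]),"x",Ro.apply([1,0,0]),"mom",r.get_state()['moment'])
print("obs scene nub (304.5,169.5) end~(329.5,182); top nub (216.5,222.5)")
for a in range(-180,180,15):
    z=Ro.apply(R.from_rotvec([0,a,0],degrees=True).apply([0,0,-1]))
    print(a,z,"scene nub/end",proj(s,[P+.02*z,P-.125*z]).ravel(),"top",proj(t,[P+.02*z,P-.125*z]).ravel())
```

```text
grasp [0.508 0.086 0.132] tool z [-0.064 -0.704 -0.707] x [-0.063 -0.704  0.707] mom [ 3.105 -0.213 -0.002]
obs scene nub (304.5,169.5) end~(329.5,182); top nub (216.5,222.5)
-180 [-0.064 -0.704 -0.707] scene nub/end [300.197 176.293 334.143 135.726] top [223.685 222.402 157.037 213.254]
-165 [-0.078 -0.863 -0.5  ] scene nub/end [299.293 175.761 339.059 140.096] top [225.091 222.478 149.845 213.071]
-150 [-0.087 -0.962 -0.259] scene nub/end [298.751 174.895 341.419 146.331] top [225.865 222.473 147.851 213.485]
-135 [-0.09  -0.996  0.   ] scene nub/end [298.612 173.749 341.248 153.887] top [225.944 222.387 150.609 214.396]
-120 [-0.087 -0.962  0.259] scene nub/end [298.891 172.399 338.728 162.208] top [225.309 222.224 157.377 215.684]
-105 [-0.078 -0.862  0.5  ] scene nub/end [299.572 170.938 334.144 170.772] top [223.989 221.994 167.303 217.229]
-90 [-0.063 -0.704  0.707] scene nub/end [300.611 169.468 327.846 179.099] top [222.065 221.712 179.541 218.922]
-75 [-0.045 -0.498  0.866] scene nub/end [301.936 168.093 320.223 186.765] top [219.667 221.398 193.311 220.671]
-60 [-0.023 -0.
[... 1048 characters left out ...]
207.271 220.591 272.415 226.047]
90 [ 0.063  0.704 -0.707] scene nub/end [308.672 172.318 277.08  161.153] top [209.212 220.87  260.905 224.25 ]
105 [ 0.045  0.498 -0.866] scene nub/end [307.378 173.648 285.909 151.735] top [211.555 221.174 245.007 222.093]
120 [ 0.023  0.258 -0.966] scene nub/end [305.905 174.794 296.229 143.685] top [214.146 221.484 225.948 219.764]
135 [-0. -0. -1.] scene nub/end [304.35  175.68  307.121 137.722] top [216.821 221.779 205.571 217.497]
150 [-0.023 -0.258 -0.966] scene nub/end [302.814 176.247 317.621 134.329] top [219.41  222.041 186.032 215.538]
165 [-0.045 -0.498 -0.866] scene nub/end [301.398 176.457 326.854 133.696] top [221.748 222.253 169.355 214.084]
```

{"op": "carry_out", "data": {"plan": [[[0.007,0,-0.007],[0,0,0],255],[[0.01,0,-0.01],[0,0,0],255],[[0.01,0,-0.01],[0,0,0],255],[[0.01,0,-0.01],[0,0,0],255],[[0.007,0,-0.007],[0,0,0],255],[[-0.006,0,-0.006],[0,0,0],255],[[-0.01,0,-0.01],[0,0,0],255],[[-0.01,0,-0.01],[0,0,0],255],[[-0.006,0,-0.006],[0,0,0],255],[[0,0,0],[0,0,0],255]], "grip_force": 40}}

```text
time_s: 8.4
tcp_pos: [0.5229, 0.2454, 0.3061]
eef_rot: [180.0, -45.0, -95.0]
contact_force: [-0.6, 0.4, -2.3]
gripper_width: 0.0329
```

```bash
cat >> h.py <<'E'
def angle_view(r,name,grasp_s=.055,sc=True):
    """top/scene predicted nub,flat-end pixels for stick angles; save side crop"""
    st=r.get_state();p,Ro=cur(st);P=p+Ro.apply([0,0,.159])
    w=r.get_calibration("wrist");im=r.capture("wrist");s=r.get_calibration("scene");i2=r.capture("scene")
    print("t",st['time_s'],"P",P,"F",np.round(st['contact_force'],1),"M",np.round(st['moment'],2),"w",st['gripper_width'])
    u=proj(s,P)[0];g=lambda i:np.clip(255*(i[:,:,::-1]/255.)**.55,0,255).astype('uint8')
    x0,y0=int(np.clip(u[0]-50,0,460)),int(np.clip(u[1]-40,0,315))
    b=cv2.resize(g(i2)[y0:y0+105,x0:x0+100],(400,420),interpolation=cv2.INTER_CUBIC)
    cv2.imwrite("pics/"+name,np.hstack([g(im)[:,80:480],b]));print("scene crop origin",x0,y0,"x4")
    for T in (-90,-75,-60,-45,-30,-15,0,15,30,45):
        h=-Ro.apply([1,0,0])*[1,1,0];h/=np.linalg.norm(h);z=h*np.sin(np.radians(T))+[0,0,np.cos(np.radians(T))]
        q=[P+(.075-grasp_s)*z,P-(.07+grasp_s)*z]
        print(T,"scene",np.round((proj(s,q)-[x0,y0])*4+[400,0]).tolist(),"wrist",np.round(proj(w,q)-[80,0]).tolist())
E
python3 - <<'E'
from plant import r
from h import *
np.set_printoptions(precision=3,suppress=True)
angle_view(r,"a1.png")
E
```

```text
t 8.4 P [0.513 0.133 0.194] F [-0.6  0.4 -2.3] M [ 3.11 -0.22  0.03] w 0.03290573238277725
scene crop origin 270 108 x4
-90 scene [[579.0, 174.0], [752.0, 96.0]] wrist [[195.0, 234.0], [193.0, 701.0]]
-75 scene [[580.0, 168.0], [740.0, 132.0]] wrist [[195.0, 230.0], [194.0, 619.0]]
-60 scene [[583.0, 162.0], [720.0, 168.0]] wrist [[195.0, 230.0], [195.0, 546.0]]
-45 scene [[588.0, 156.0], [693.0, 204.0]] wrist [[195.0, 232.0], [195.0, 482.0]]
-30 scene [[593.0, 150.0], [662.0, 236.0]] wrist [[195.0, 237.0], [196.0, 425.0]]
-15 scene [[599.0, 145.0], [626.0, 263.0]] wrist [[195.0, 246.0], [196.0, 375.0]]
0 scene [[606.0, 141.0], [590.0, 285.0]] wrist [[195.0, 257.0], [196.0, 329.0]]
15 scene [[612.0, 139.0], [553.0, 298.0]] wrist [[195.0, 270.0], [196.0, 287.0]]
30 scene [[618.0, 139.0], [519.0, 304.0]] wrist [[194.0, 283.0], [196.0, 246.0]]
45 scene [[623.0, 140.0], [489.0, 301.0]] wrist [[195.0, 296.0], [196.0, 207.0]]
```

View pics/a1.png

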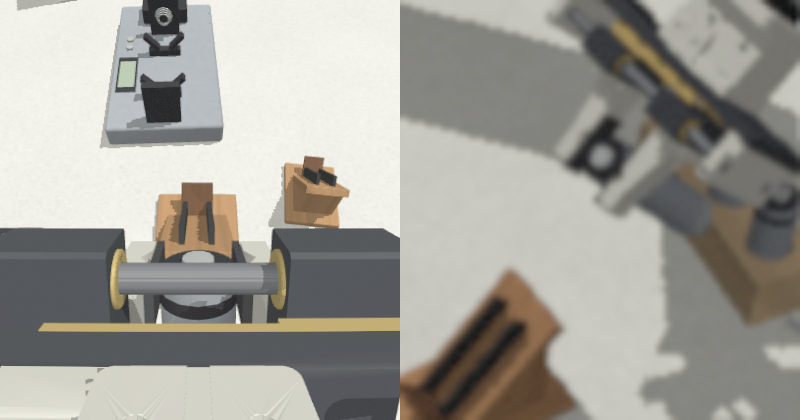

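Composite: the wrist view on the left has the nub at (198,257). In the scene crop on the right, the nub is at (603,155) and the flat end near (697,213). The stick leans about 40° with the nub toward -y and is gripped very near its top (s≈65 mm). The plan is to stand its foot on the free bench, pivot it upright under a light grip, bring the tool back in line, then grip lower and harder.

Run:
```python
from plant import r
from h import *
np.set_printoptions(precision=4,suppress=True)
w=r.get_calibration("wrist");t=r.get_calibration("top")
W=lambda u,v:(80+u,v)
for z in(.0947,):print("U wrist",at_z(w,W(181,243),z),at_z(w,W(213,243),z))
for z in(.031,):print("F wrist",at_z(w,W(186,203),z),at_z(w,W(209,203),z))
print("plate top? ",at_z(w,W(183,183),.05),at_z(w,W(213,183),.05),"base corners",at_z(w,W(157,195),0.01),at_z(w,W(236,195),0.01))
p,Ro=cur(r.get_state())
P=p+Ro.apply([0,0,.159]);print(P)
plan(p,Ro,[(G([.51,.135,.160],Rt(-95,65)),Rt(-95,65)),(G([.51,.135,.142],Rt(-95,65)),Rt(-95,65))],v=.012,w=4,hand=255)
```

```text
U wrist [0.5186 0.0694 0.0947] [0.4933 0.0717 0.0947]
F wrist [ 0.5109 -0.0068  0.031 ] [ 0.4864 -0.0046  0.031 ]
plate top?  [ 0.5126 -0.0198  0.05  ] [ 0.4814 -0.017   0.05  ] base corners [ 0.5434 -0.0337  0.01  ] [ 0.4519 -0.0255  0.01  ]
[0.5123 0.1314 0.1938]
10 rows; end [0.5225 0.2786 0.2092] [180. -65. -95.]
[[[-0.0101,0.0004,0.0039],[0.0,2.5,-0.0],255],[[-0.0102,0.0004,0.0034],[0.0,2.5,-0.0],255],[[-0.0104,0.0003,0.003],[0.0,2.5,-0.0],255],[[-0.0105,0.0004,0.0025],[0.0,2.5,-0.0],255],[[-0.0106,0.0003,0.0021],[0.0,2.5,-0.0],255],[[-0.0106,0.0004,0.0016],[0.0,2.5,0.0],255],[[-0.0107,0.0003,0.0011],[0.1,2.5,0.0],255],[[-0.0107,0.0004,0.0007],[0.0,2.4,0.0],255],[[-0.0082,-0.0,0.0038],[0.0,0.0,0.0],255],[[-0.0081,-0.0,0.0038],[0.0,0.0,0.0],255]]
```

{"op": "carry_out", "data": {"plan": [[[-0.01,0.0004,0.004],[0,2.5,0],255],[[-0.01,0.0004,0.0035],[0,2.5,0],255],[[-0.0105,0.0004,0.003],[0,2.5,0],255],[[-0.0105,0.0004,0.0025],[0,2.5,0],255],[[-0.0105,0.0004,0.002],[0,2.5,0],255],[[-0.0105,0.0004,0.0015],[0,2.5,0],255],[[-0.0105,0.0004,0.001],[0,2.5,0],255],[[-0.0105,0.0004,0.0005],[0,2.5,0],255],[[-0.008,0,0.0038],[0,0,0],255],[[-0.008,0,0.0038],[0,0,0],255],[[0,0,0],[0,0,0],255],[[0,0,0],[0,0,0],255]]}}

```text
time_s: 9.5
tcp_pos: [0.5225, 0.2772, 0.2112]
eef_rot: [179.9, -65.0, -95.1]
contact_force: [-0.1, 0.0, -3.1]
gripper_width: 0.0329
```

Run:
```python
from plant import r
from h import *
np.set_printoptions(precision=3,suppress=True)
st=r.get_state();print(st['joints'],st['tcp_pos'],st['moment'])
angle_view(r,"a2.png",grasp_s=.067)
# numeric look: dark ring / grey profile in the scene crop region
im=r.capture("scene");g=cv2.cvtColor(im,cv2.COLOR_RGB2GRAY)
P=cur(st)[0]+cur(st)[1].apply([0,0,.159]);u=proj(r.get_calibration("scene"),P)[0].astype(int);print(u)
for y in range(u[1]-12,u[1]+44,2): print(y,g[y,u[0]-26:u[0]+34:2])
```

```text
[ 54.275  39.937 -21.386  27.416 -90.198 -75.862] [0.522 0.277 0.211] [ 4.025 -0.246  0.012]
t 9.5 P [0.509 0.134 0.144] F [-0.1  0.  -3.1] M [ 4.03 -0.25  0.01] w 0.03288459832665226
scene crop origin 268 120 x4
-90 scene [[593.0, 167.0], [759.0, 90.0]] wrist [[195.0, 261.0], [191.0, 925.0]]
-75 scene [[594.0, 165.0], [747.0, 127.0]] wrist [[195.0, 259.0], [193.0, 805.0]]
-60 scene [[595.0, 163.0], [726.0, 165.0]] wrist [[195.0, 257.0], [194.0, 693.0]]
-45 scene [[597.0, 160.0], [698.0, 202.0]] wrist [[195.0, 257.0], [195.0, 599.0]]
-30 scene [[599.0, 158.0], [665.0, 235.0]] wrist [[195.0, 257.0], [195.0, 521.0]]
-15 scene [[601.0, 156.0], [628.0, 264.0]] wrist [[195.0, 259.0], [196.0, 455.0]]
0 scene [[604.0, 155.0], [589.0, 286.0]] wrist [[195.0, 263.0], [196.0, 399.0]]
15 scene [[606.0, 154.0], [551.0, 302.0]] wrist [[195.0, 267.0], [196.0, 348.0]]
30 scene [[608.0, 154.0], [514.0, 308.0]] wrist [[195.0, 271.0], [196.0, 302.0]]
45 scene [[610.0, 154.0], [482.0, 306.0]] wrist [[195.0, 276.0], [196.0, 259.0]]
[318 160]
148 [163 162 165 162 161 160 160 159 159 161 161 155 150 152 13
[... 2792 characters left out ...]
165 166 167 153
  85  79  80  81  79  80  80  78  77  77  78  78]
194 [ 25   9   6  20  33  58  54  48 141 165 165 166 164 162 165 165 165 154
  86  79  80  79  79  80  79  78  78  77  79  78]
196 [ 10   5  20  33  55  56  33  60 155 166 166 165 164 162 164 163 160 158
 101  78  79  79  80  79  80  79  80  79  77  79]
198 [  6  17  30  44  58  36  27  64 158 167 166 167 167 165 163 159 113  96
  81  80  78  78  79  80  85 103  82  79  79  80]
200 [ 13  28  44  59  41  27  27  36 127 164 168 168 165 164 165 153  87  79
  79  79  78  79  79  80 124 159 126  94  93  87]
202 [ 26  38  60  43  30  27  26  29  53 126 161 164 163 164 163 157  99  82
  82  80  79  78  80  80 122 163 164 156 150 101]
```

Run:
```python
from plant import r
from h import *
p,Ro=cur(r.get_state())
P=p+Ro.apply([0,0,.159])
p,Ro=plan(p,Ro,[(G(P,Rt(-95,77)),Rt(-95,77))],v=.02,w=3,hand=255)
plan(p,Ro,[(G(P+[0,0,-.005],Rt(-95,77)),Rt(-95,77))],v=.02,w=3,hand=255)
```

```text
5 rows; end [0.5232 0.2884 0.1806] [179.9 -77.  -95. ]
[[[-0.0067,0.0001,0.0007],[0.0,2.4,-0.0],255],[[-0.0067,0.0001,0.0004],[0.0,2.4,-0.0],255],[[-0.0067,0.0001,0.0002],[0.0,2.4,-0.0],255],[[-0.0067,0.0001,-0.0001],[0.1,2.4,-0.0],255],[[-0.0066,0.0,-0.0005],[0.0,2.5,-0.1],255]]
1 rows; end [0.5232 0.2884 0.1756] [179.9 -77.  -95. ]
[[[-0.0049,0.0,0.0012],[0.0,-0.0,0.0],255]]
```

{"op": "carry_out", "data": {"plan": [[[-0.0067,0,0.0007],[0,2.4,0],255],[[-0.0067,0,0.0004],[0,2.4,0],255],[[-0.0067,0,0.0002],[0,2.4,0],255],[[-0.0067,0,-0.0001],[0,2.4,0],255],[[-0.0067,0,-0.0005],[0,2.4,0],255],[[-0.002,0,0.0005],[0,0,0],255],[[0,0,0],[0,0,0],255]]}}

```text
time_s: 10.23
tcp_pos: [0.5232, 0.2885, 0.1756]
eef_rot: [179.6, -77.2, -94.7]
contact_force: [-0.1, -0.5, -4.5]
gripper_width: 0.0329
```

{"op": "carry_out", "data": {"plan": [[[-0.002,0,0.0005],[0,0,0],255],[[0,0,0],[0,0,0],255]]}}

```text
time_s: 10.4
tcp_pos: [0.5234, 0.2884, 0.1753]
eef_rot: [-180.0, -77.0, -95.2]
contact_force: [0.1, -0.0, -3.1]
gripper_width: 0.0333
```

{"op": "carry_out", "data": {"plan": [[[-0.002,0,0.0005],[0,0,0],255],[[0,0,0],[0,0,0],255]]}}

```text
time_s: 10.57
tcp_pos: [0.5235, 0.2882, 0.1737]
eef_rot: [-179.9, -76.9, -95.3]
contact_force: [0.8, 0.3, -4.2]
gripper_width: 0.033
```

{"op": "carry_out", "data": {"plan": [[[-0.002,0,0.0005],[0,0,0],255],[[0,0,0],[0,0,0],255],[[0,0,0],[0,0,0],255]]}}

```text
time_s: 10.82
tcp_pos: [0.5234, 0.2882, 0.1715]
eef_rot: [-180.0, -77.0, -95.2]
contact_force: [0.0, 0.5, -4.0]
gripper_width: 0.0327
```

{"op": "carry_out", "data": {"plan": [[[-0.002,0,0.0005],[0,0,0],255],[[0,0,0],[0,0,0],255],[[0,0,0],[0,0,0],255]]}}

```text
time_s: 11.07
tcp_pos: [0.5234, 0.2883, 0.1695]
eef_rot: [-180.0, -77.0, -95.2]
contact_force: [0.8, 0.1, -0.9]
gripper_width: 0.0332
```

{"op": "carry_out", "data": {"plan": [[[-0.002,0,0.0005],[0,0,0],255],[[0,0,0],[0,0,0],255],[[0,0,0],[0,0,0],255]]}}

```text
time_s: 11.32
tcp_pos: [0.5234, 0.2881, 0.1687]
eef_rot: [-179.9, -77.2, -95.3]
contact_force: [0.4, -0.4, 8.1]
gripper_width: 0.0329
```

{"op": "carry_out", "data": {"plan": [[[0,0,0],[0,0,0],255],[[0,0,0],[0,0,0],255],[[-0.001,0,-0.004],[0,0,0],255],[[-0.001,0,-0.004],[0,0,0],255],[[-0.001,0,-0.004],[0,0,0],255],[[-0.001,0,-0.004],[0,0,0],255],[[-0.001,0,-0.004],[0,0,0],255],[[-0.001,0,-0.004],[0,0,0],255],[[0,0,0],[0,0,0],255]], "grip_force": 8}}

```text
time_s: 12.07
tcp_pos: [0.5256, 0.3135, 0.1674]
eef_rot: [-179.9, -77.1, -95.2]
contact_force: [-0.7, -0.7, 6.3]
gripper_width: 0.0337
```

```bash
cat >> h.py <<'E'
def look(r,s_=.064,name=None,w=30,up=14,dn=46):
    st=r.get_state();p,Ro=cur(st);P=p+Ro.apply([0,0,.159]);s=r.get_calibration("scene")
    im=r.capture("scene");g=cv2.cvtColor(im,cv2.COLOR_RGB2GRAY);u=proj(s,P)[0].astype(int)
    print("t",st['time_s'],"P",P,"F",np.round(st['contact_force'],1),"M",np.round(st['moment'],2),"w",st['gripper_width'])
    h=-Ro.apply([1,0,0])*[1,1,0];h/=np.linalg.norm(h)
    for T in(-45,-30,-15,0,15,30,45):
        z=h*np.sin(np.radians(T))+[0,0,np.cos(np.radians(T))]
        print(T,np.round(proj(s,[P+(.075-s_)*z,P-(.07+s_)*z])).tolist(),end=" ")
    print("\ncols",u[0]-w,"step 2")
    for y in range(u[1]-up,u[1]+dn,3): print(y,' '.join('%3d'%v for v in g[y,u[0]-w:u[0]+w:2]))
    if name: cv2.imwrite("pics/"+name,im[:,:,::-1])
E
python3 - <<'E'
from plant import r
from h import *
np.set_printoptions(precision=3,suppress=True)
look(r,name="l1.png")
E
```

```text
t 12.0667 P [0.512 0.159 0.132] F [-0.7 -0.7  6.3] M [ 0.88  0.13 -0.26] w 0.03368950760974288
-45 [[324.0, 159.0], [348.0, 170.0]] -30 [[325.0, 159.0], [340.0, 178.0]] -15 [[325.0, 158.0], [331.0, 185.0]] 0 [[326.0, 157.0], [322.0, 190.0]] 15 [[327.0, 157.0], [313.0, 194.0]] 30 [[328.0, 157.0], [304.0, 195.0]] 45 [[328.0, 157.0], [296.0, 195.0]] 
cols 295 step 2
146 163 164 165 165 163 161 160 160 162 159 160 161 161 162 160 159 158 157 152 107  60  21   7  10  30  41  31  26  29  40
149 164 163 162 162 160 161 159 161 163 162 163 163 161 152 158 156 143 101  64  61  57  26  19  26  79  34  22  24  25  25
152 163 163 162 161 162 164 165 166 165 164 164 160 158 143  87  54  19  11  57  49  31  15  31  25  70  57   7  17  24  24
155 162 163 163 165 164 164 164 167 166 163 146 149 108  43  13  27  67  57  61  63  45  39  49  80 114 147  86  12  12  31
158 164 162 163 162 162 165 166 166 165 164 105  31   9  13  15  31  81  72  18  50  64 107 149 158 156 123 133 109  30  10
161 166 163 163 161 161 165 166 164 162 163 159  94 105  82  27  19  17  20  23  86 153 158 154 139 106  75  49  7
[... 1045 characters left out ...]
 167 109  37  32  36  37  43 128 162 161 164 158 136  99  81  78  79  79  79  78
191  17   7   9  34  62  63  49  74 151 166 169 149  53  38  41  43  60  78  85 109 111  81  80  80  78  78  79  85  79  79
194   5  11  27  46  61  43  92 163 165 168 166 164 155 127  93  79  80  79  80  81  80  80  79  81 102 132 154 164 133 116
197  18  31  54  56  35  28 127 168 166 166 167 167 165 164 163 151 100  83  80  79  80  80  80  84 107 158 165 164 167 166
200  35  55  53  32  27  27  75 155 169 169 167 164 167 165 168 170 164 158 130  97  83  80  81  81  80  85 145 152 147 112
203  56  45  30  28  27  26  33  49 128 163 165 165 164 164 165 167 166 164 165 164 153 116  83  79  81  80  81  81  80  79
```

The grey profile puts the stick body at columns 321–329 all the way down, so it stands upright on the bench (T≈0). I'll swing the tool back in line about the grasp point with a light grip.

{"op": "carry_out", "data": {"plan": [[[0,0,0],[0,0,0],255],[[0.0089,0,0.0005],[0,-3.2,0],255],[[0.0133,0,0.0007],[0,-4.8,0],255],[[0.0178,0,0.001],[0,-6.4,0],255],[[0.0178,0,0.001],[0,-6.4,0],255],[[0.0178,0,0.001],[0,-6.4,0],255],[[0.0178,0,0.001],[0,-6.4,0],255],[[0,0,0],[0,0,0],255]], "grip_force": 4}}

```text
time_s: 12.78
tcp_pos: [0.5217, 0.2656, 0.2503]
eef_rot: [-179.7, -42.6, -95.4]
contact_force: [-0.8, 0.2, -3.0]
gripper_width: 0.0335
```

Run:
```python
from plant import r
from h import *
np.set_printoptions(precision=3,suppress=True)
look(r)
p,Ro=cur(r.get_state());P=p+Ro.apply([0,0,.159])
plan(p,Ro,[(G([.512,.159,P[2]],Rt(-95,0)),Rt(-95,0))],v=.02,w=6.4,hand=255)
```

```text
t 12.7833 P [0.512 0.158 0.133] F [-0.8  0.2 -3. ] M [ 2.94 -0.08 -0.04] w 0.03348560495952476
-45 [[324.0, 159.0], [348.0, 170.0]] -30 [[324.0, 158.0], [340.0, 178.0]] -15 [[325.0, 158.0], [331.0, 185.0]] 0 [[326.0, 157.0], [322.0, 190.0]] 15 [[327.0, 157.0], [313.0, 194.0]] 30 [[328.0, 157.0], [304.0, 195.0]] 45 [[328.0, 157.0], [296.0, 194.0]] 
cols 295 step 2
146 162 163 163 164 162 159 158 151 150 123 110  92  83 106 125  96  61  60  59  48  52  23  17  17  18  32  26  17  16  19
149 162 161 160 160 159 159 156 159 162 162 162 161 148 126 116  56  19  38  46  45  33  19  16  17  16  17  15  10  12  16
152 161 161 161 160 161 162 163 164 163 163 163 147 124  91  39   9  13 105  83  45  45  55  35  16  18  35  42  14   8  10
155 161 162 161 163 162 163 163 165 164 164 146 126  97  27  14  67  86  42  43  59  75 120  80  44  32  24  41  46  17  55
158 163 161 162 161 161 163 164 164 163 158 116  85  24  17  19  75  94  41  21  82 122 122  80  62  62  61  52  44  85 114
161 164 162 163 160 161 163 165 163 161 162 153  98  52  40  18  15  20  19  88 124 123  97  58  55  44  35  51  9
[... 1408 characters left out ...]
6 166 166 166 165 164 162 162 163 159  97  79  79  79  80  79  78  79  79  78  79  81  85
200  33  56  53  32  26  26  75 154 167 167 166 163 164 163 167 168 163 157 153 124  83  79  79  79  79  80 105  94 124 152
203  56  44  29  28  26  27  33  49 126 161 164 162 162 164 164 165 165 163 163 163 151  98  80  78  80  80 126 132  82 103
7 rows; end [0.512 0.159 0.292] [180.   0. -95.]
[[[0.0154,-0.0,0.006],[-0.0,-6.2,-0.0],255],[[0.016,-0.0001,0.0043],[-0.0,-6.1,-0.0],255],[[0.0163,-0.0,0.0026],[-0.0,-6.2,-0.1],255],[[0.0165,-0.0,0.0008],[-0.0,-6.1,-0.0],255],[[0.0165,-0.0,-0.0009],[-0.0,-6.2,-0.1],255],[[0.0163,-0.0,-0.0027],[-0.0,-6.1,-0.0],255],[[0.0159,-0.0,-0.0044],[-0.1,-6.2,-0.1],255]]
```

Run:
```python
from plant import r
from h import *
p,Ro=cur(r.get_state());P=p+Ro.apply([0,0,.159]);h=np.array([.087,.996,0])
p,Ro=plan(p,Ro,[(G(P-[0,0,.004],Ro),Ro)],v=.002,hand=255)
P=P-[0,0,.004]
plan(p,Ro,[(G(P+.028*h,Rt(-95,22)),Rt(-95,22))],v=.0202,w=2.8,hand=255)
```

```text
3 rows; end [0.5216 0.266  0.245 ] [-179.8  -43.1  -95.4]
[[[-0.0009,0.0,0.001],[0.0,0.0,0.0],255],[[-0.0009,0.0,0.001],[0.0,0.0,0.0],255],[[-0.0009,0.0,0.0009],[0.0,0.0,0.0],255]]
8 rows; end [0.5196 0.2452 0.2762] [-180.  -22.  -95.]
[[[0.0046,0.0,-0.0011],[0.0,-2.6,-0.0],255],[[0.0045,0.0,-0.0013],[0.0,-2.6,-0.0],255],[[0.0045,0.0,-0.0015],[-0.0,-2.6,-0.0],255],[[0.0044,0.0,-0.0016],[-0.0,-2.7,-0.1],255],[[0.0043,0.0,-0.0019],[-0.0,-2.6,-0.0],255],[[0.0042,0.0,-0.002],[-0.0,-2.7,-0.1],255],[[0.0041,0.0,-0.0023],[-0.0,-2.6,-0.0],255],[[0.004,0.0001,-0.0024],[-0.0,-2.7,-0.1],255]]
```

{"op": "carry_out", "data": {"plan": [[[-0.0012,0,0.0012],[0,0,0],255],[[-0.0012,0,0.0012],[0,0,0],255],[[-0.0012,0,0.0012],[0,0,0],255],[[0,0,0],[0,0,0],255]]}}

```text
time_s: 13.17
tcp_pos: [0.5216, 0.2676, 0.2403]
eef_rot: [179.9, -43.7, -95.0]
contact_force: [0.6, 0.5, 5.0]
gripper_width: 0.0338
```

{"op": "carry_out", "data": {"plan": [[[0.0046,0,-0.0011],[0,-2.6,0],255],[[0.0045,0,-0.0013],[0,-2.6,0],255],[[0.0045,0,-0.0015],[0,-2.6,0],255],[[0.0044,0,-0.0016],[0,-2.6,0],255],[[0.0043,0,-0.0019],[0,-2.6,0],255],[[0.0042,0,-0.002],[0,-2.6,0],255],[[0.0041,0,-0.0023],[0,-2.6,0],255],[[0.004,0,-0.0024],[0,-2.6,0],255],[[0,0,0],[0,0,0],255]]}}

```text
time_s: 13.92
tcp_pos: [0.5195, 0.2463, 0.272]
eef_rot: [179.9, -22.6, -95.2]
contact_force: [-1.1, 0.5, -2.0]
gripper_width: 0.0337
```

Run:
```python
from plant import r
from h import *
np.set_printoptions(precision=3,suppress=True)
look(r)
```

```text
t 13.9167 P [0.514 0.186 0.125] F [-1.1  0.5 -2. ] M [ 1.62 -0.02  0.01] w 0.033668750422483476
-45 [[331.0, 157.0], [355.0, 168.0]] -30 [[332.0, 157.0], [347.0, 176.0]] -15 [[333.0, 156.0], [338.0, 183.0]] 0 [[334.0, 155.0], [329.0, 188.0]] 15 [[334.0, 155.0], [320.0, 191.0]] 30 [[335.0, 155.0], [311.0, 193.0]] 45 [[336.0, 155.0], [304.0, 192.0]] 
cols 303 step 2
144  76  76  78  76  76  77  77  76  76  77  77  76  61  53  56  59  48  48  31  25  26  30  22  17  50  54  39  34  29  27
147  78  76  76  75  77  76  75  76  76  77  76  71  56  51  30  22  22  22  13  18  20  19  16  10  13  13  18  17  11   9
150 149 124  92  84  80  78  78  78  78  78  76  66  54  30   6   8  17  14  12  11  16  19  20  14  10  13  18  18  17  17
153 163 163 163 164 155 128 116  93  82  78  70  56  45  12   5  37  49  32  11  13  12  26  45  24   8  12  15  20  30  19
156 162 162 163 165 163 163 165 165 164 145  71  47  13  21  20  13  17  11  40  41  26  33  37  53  45  64  59  16  12  12
159 159 162 162 164 165 163 163 164 163 164 149  64  23  18  21  26  28  59  90  67  55  54  53  42  66  89  87  
[... 1046 characters left out ...]
 158  73  33  36  39  39  61  79  80  79  79  78  80  78  78  73  43  39  49  51
189  61  63  62  66 143 165 167 166 165 164 163 144  64  51  56  64  77  78  79  79  78  77  77  77  77  78  73  62  66  74
192  62  60  47 114 161 165 166 166 165 166 166 163 131  97  82  81  81  80  80  78  77  76  78  77  78  77  77  77  77  78
195  54  33 112 164 164 166 165 163 162 164 164 165 168 163 157 149 119  94  80  80  79  79  78  79  79  79  78  78  79  78
198  30  28 127 166 167 167 167 165 164 162 163 164 166 166 165 163 163 162 148 114  83  79  79  79  80  96  78  78  78  77
201  27  27  49 129 163 166 164 163 165 165 166 169 164 164 164 164 165 166 165 165 115  80  78  79  80  80  79  80  80  80
```

Run:
```python
from plant import r
from h import *
p,Ro=cur(r.get_state());P=p+Ro.apply([0,0,.159])
plan(p,Ro,[(G([.514,.187,.105],Rt(-95,0)),Rt(-95,0))],v=.2,w=2.9,hand=255)
```

```text
8 rows; end [0.5141 0.187  0.264 ] [-180.   -0.  -95.]
[[[0.0065,0.0,0.0038],[0.0,-2.8,-0.0],255],[[0.0067,0.0,0.0035],[0.0,-2.8,-0.0],255],[[0.0068,0.0,0.0031],[0.0,-2.9,-0.0],255],[[0.007,0.0,0.0028],[0.0,-2.8,-0.0],255],[[0.0071,0.0,0.0024],[0.0,-2.9,-0.0],255],[[0.0072,0.0,0.0021],[0.0,-2.8,-0.1],255],[[0.0073,0.0001,0.0017],[0.0,-2.9,-0.0],255],[[0.0074,0.0,0.0013],[0.1,-2.8,-0.1],255]]
```

{"op": "carry_out", "data": {"plan": [[[0.0065,0,0.0038],[0,-2.8,0],255],[[0.0067,0,0.0035],[0,-2.8,0],255],[[0.0068,0,0.0031],[0,-2.8,0],255],[[0.007,0,0.0028],[0,-2.8,0],255],[[0.0071,0,0.0024],[0,-2.8,0],255],[[0.0072,0,0.0021],[0,-2.8,0],255],[[0.0073,0,0.0017],[0,-2.8,0],255],[[0.0074,0,0.0013],[0,-2.9,0],255],[[0,0,0],[0,0,0],255]], "grip_force": 3}}

```text
time_s: 14.72
tcp_pos: [0.5142, 0.1862, 0.2644]
eef_rot: [179.9, -0.1, -95.2]
contact_force: [-0.3, 0.4, -1.4]
gripper_width: 0.0336
```

Run:
```python
from plant import r
from h import *
np.set_printoptions(precision=3,suppress=True)
print(r.get_state()['eef_rot'])
look(r,s_=.034,up=26,dn=40)
```

```text
[179.911  -0.093 -95.198]
t 14.7167 P [0.514 0.186 0.105] F [-0.3  0.4 -1.4] M [ 0.2   0.15 -0.  ] w 0.03358361249952021
-45 [[325.0, 160.0], [349.0, 170.0]] -30 [[328.0, 157.0], [343.0, 176.0]] -15 [[331.0, 155.0], [336.0, 182.0]] 0 [[334.0, 153.0], [329.0, 186.0]] 15 [[337.0, 152.0], [322.0, 189.0]] 30 [[340.0, 152.0], [316.0, 190.0]] 45 [[342.0, 152.0], [310.0, 189.0]] 
cols 302 step 2
136  78  78  59  57  43  27  45  69  47   9  11  22  52  59  49  53  71  72  71  71  68  64  70  72  70  65  62  81 142 160
139  77  76  74  69  74  59  24  24  15  19  11  19  49  48  50  59  63 117 109  75  72  67  64  61  61  60  60 106 155 160
142  77  77  76  76  76  71  26   8   7   9  15  13  26  45  41  48  52  51  68  66  56  60  60  60  60  60  59  46  33 128
145  77  77  75  76  76  73  34   6   8   8  13  22  14  15  33  46  50  41  38  39  47  59  60  60  60  60  54  20  11 110
148  76  76  76  76  77  77  76  54  16  17  27  23  30  44  18  23  42  50  43  41  53  60  60  61  60  59  51  30  38 142
151  76  76  77  78  78  79  79  78  70  56  68  38  29  52  44  17  13  34  50  49  57 
[... 1319 characters left out ...]
  78  58  29  30  35  36  37  69  78  79  77  78  79  78  78  66  38  32  44  49
187  62  64  62  62  76  78  79  80  80  78  79  64  37  36  38  41  49  75  79  79  81  79  79  78  79  77  70  40  48  53
190  52  63  62  48  51  77  80  80  80  80  79  79  74  60  59  65  77  79  77  79  79  77  78  79  77  78  78  76  75  77
193  56  61  42  57  78  80  80  78  79  80  80  79  80  79  80  80  80  79  80  78  78  78  78  78  77  77  78  78  78  78
196  55  33  39  78  79  80  80  79  78  78  78  78  81  81  79  79  79  80  80  80  80  80  79  77  79  80  79  78  80 120
199  30  26  52 139 150 101  89  86  79  79  79  80  79  80  80  78  79  79  79  80  79  80  79  79  79  78  77  78  78  79
```

The profile shows the stick upright and in line with the tool, gripped at s≈35 mm. The first turn came from its foot clipping the block's top edge on my low path. I'll now grip at 60 N, lift higher, tilt up there, and only then descend.

{"op": "carry_out", "data": {"plan": [[[0,0,0],[0,0,0],255],[[0,0,0],[0,0,0],255],[[0,0,-0.005],[0,0,0],255],[[0,0,-0.015],[0,0,0],255],[[0,0,-0.025],[0,0,0],255],[[0,0,-0.03],[0,0,0],255],[[0,0,-0.03],[0,0,0],255],[[0,0,-0.025],[0,0,0],255],[[0,0,-0.015],[0,0,0],255],[[0,0,-0.01],[0,0,0],255],[[0,0,0],[0,0,0],255]], "grip_force": 60}}

```text
time_s: 15.68
tcp_pos: [0.5144, 0.1876, 0.4219]
eef_rot: [-179.9, -0.0, -95.1]
contact_force: [0.6, 0.3, -3.4]
gripper_width: 0.0333
```

Run:
```python
from plant import r
from h import *
s=r.get_state();print(s['contact_force'],s['gripper_width'])
p,Ro=cur(s)
yaw=-95.5;rest=np.array([.5042,.0375,.09]);a=np.radians(yaw+180);h=np.array([np.cos(a),np.sin(a),0]);Z=np.array([0,0,1.]);up=(h+Z)/2**.5;out=(Z-h)/2**.5
print(G(rest+.043*up+.02*out,Rt(yaw,45)))
g=rest+.043*up+.09*out+.03*Z
plan(p,Ro,[(G(g,Rt(yaw,45)),Rt(yaw,45))],v=.022,w=4.2,hand=255)
```

```text
[ 0.6135563   0.34483981 -3.36678315] 0.033280610871204895
[0.51653472 0.16560096 0.24697771]
11 rows; end [0.5118 0.1163 0.3265] [-180.   -45.   -95.6]
[[[0.0065,-0.0003,0.0087],[-0.0,4.1,0.0],255],[[0.0058,-0.0003,0.0091],[-0.0,4.1,0.0],255],[[0.0052,-0.0003,0.0095],[-0.0,4.1,0.0],255],[[0.0045,-0.0003,0.0099],[-0.0,4.1,0.0],255],[[0.0038,-0.0003,0.0102],[-0.0,4.1,0.0],255],[[0.003,-0.0003,0.0104],[-0.1,4.1,0.0],255],[[0.0023,-0.0004,0.0106],[-0.0,4.1,0.1],255],[[0.0015,-0.0004,0.0107],[-0.1,4.1,0.0],255],[[0.0007,-0.0004,0.0108],[-0.0,4.1,0.1],255],[[-0.0,-0.0003,0.0108],[-0.1,4.0,0.0],255],[[-0.0008,-0.0004,0.0107],[-0.0,4.1,0.1],255]]
```

{"op": "carry_out", "data": {"plan": [[[0.0065,-0.0003,0.0087],[0,4.1,0],255],[[0.0058,-0.0003,0.009],[0,4.1,0],255],[[0.0052,-0.0003,0.0095],[0,4.1,0],255],[[0.0045,-0.0003,0.01],[0,4.1,0],255],[[0.0038,-0.0003,0.0102],[0,4.1,0],255],[[0.003,-0.0003,0.0104],[0,4.1,0],255],[[0.0023,-0.0004,0.0106],[0,4.1,0],255],[[0.0015,-0.0004,0.0107],[0,4.1,0],255],[[0.0007,-0.0004,0.0108],[0,4.1,0.1],255],[[0,-0.0003,0.0108],[0,4.1,0.1],255],[[-0.0008,-0.0004,0.0107],[0,4,0.1],255],[[0,0,0],[0,0,0],255]]}}

```text
time_s: 16.68
tcp_pos: [0.5105, 0.1148, 0.321]
eef_rot: [179.8, -45.5, -95.3]
contact_force: [-0.1, -0.4, -3.6]
gripper_width: 0.0332
```

Run:
```python
from plant import r
from h import *
np.set_printoptions(precision=3,suppress=True)
look(r,s_=.035,up=24,dn=50,w=44,name="s2.png")
w=r.get_calibration("wrist");im=r.capture("wrist");cv2.imwrite("pics/w4.png",im[:,:,::-1])
s=r.get_state();p,Ro=cur(s);P=p+Ro.apply([0,0,.159])
for a in(-30,-15,0,15):
    z=Ro.apply(R.from_rotvec([0,a,0],degrees=True).apply([0,0,-1]));print(a,proj(w,P-.105*z))
g=cv2.cvtColor(im,cv2.COLOR_RGB2GRAY)
for y in range(170,262,6): print(y,g[y,230:326:4])
yaw=-95.5;rest=np.array([.5042,.0375,.09]);a=np.radians(yaw+180);h=np.array([np.cos(a),np.sin(a),0]);Z=np.array([0,0,1.]);up=(h+Z)/2**.5;out=(Z-h)/2**.5
d=P-rest;print("up,out,lat",d@up,d@out,d@np.cross(h,Z),s['eef_rot'])
```

```text
t 16.6833 P [0.5   0.002 0.21 ] F [-0.1 -0.4 -3.6] M [ 3.52 -0.13 -0.14] w 0.03317017686653095
-45 [[268.0, 160.0], [301.0, 171.0]] -30 [[271.0, 157.0], [295.0, 178.0]] -15 [[275.0, 154.0], [287.0, 185.0]] 0 [[278.0, 152.0], [278.0, 189.0]] 15 [[282.0, 151.0], [270.0, 192.0]] 30 [[285.0, 151.0], [262.0, 194.0]] 45 [[288.0, 151.0], [254.0, 193.0]] 
cols 234 step 2
139  82  81  82 106 166 170 169 167 167 169 166 165 166 158 148 116  95  83  80  80  80  73  37  32  32  54  40  11  34  80  51  20  36 105 134 136 129 131 132 119  76  62  62  61
142  81  82  94 155 170 169 169 169 168 168 166 163 165 167 166 164 166 159 149 115  89  81  67  62  55  40  48  38  13  23  72  64  24  24  82 126 134 133 113  68  61  62  61  61
145  83 109 155 171 173 170 167 168 170 169 164 165 166 165 166 166 165 164 166 166 157 131  80  65  63  61  57  46  33  19  21  60  74  30  18  40  98  77  63  61  62  61  61  63
148 148 170 171 172 172 172 170 168 168 167 166 166 166 167 166 163 166 166 168 164 139 132 117  65  55  58  74  31  19  17  18  17  31  26  20  18  19  23  38  54  60  61  63  74
151 171 171 17
[... 4908 characters left out ...]
0  59  58  80  93 104 109 113 117 119 121 121 121 118 112
 107 235 230 234 231 228]
236 [ 56  56  56  56  55  64  84  98 107 110 114 118 121 121 120 120 118 115
 110 152 234 239 235 227]
242 [180 180  32  33 172  76  90 100 109 112 115 117 119 120 120 120 119 115
 111 102 227  33  31 180]
248 [181  89  32  26 195  81  94 104 108 110 114 117 119 119 119 119 118 115
 112 106 211  29  33  90]
254 [126  32  32  20  74  87  96 106 108 112 115 118 120 120 120 120 120 115
 111 108  53  15  31  33]
260 [ 88  32  30  16  79  90 100 107 111 113  81  53  58  61  95 121 120 117
 113 110 101  16  31  31]
up,out,lat 0.06177547033989643 0.10949764650235554 8.547190581032057e-05 [-179.918  -45.074  -95.427]
```

The wrist profile shows the stick's end at row ≈203, columns 258–302, which matches a≈0: the stick is now in line and at 45°. Descending squarely toward the groove.

{"op": "carry_out", "data": {"plan": [[[-0.008,0,0.002],[0,0,0],255],[[-0.016,0,0.002],[0,0,0],255],[[-0.02,0,0.003],[0,0,0],255],[[-0.02,0,0.003],[0,0,0],255],[[-0.016,0,0.002],[0,0,0],255],[[-0.012,0,0],[0,0,0],255],[[-0.006,0,0],[0,0,0],255],[[0,0,0],[0,0,0],255]]}}

```text
time_s: 17.45
tcp_pos: [0.5177, 0.1773, 0.246]
eef_rot: [-179.8, -45.1, -95.5]
contact_force: [-0.2, 0.7, -3.2]
gripper_width: 0.0333
```

{"op": "carry_out", "data": {"plan": [[[-0.002,0,0],[0,0,0],255],[[-0.002,0,0],[0,0,0],255],[[0,0,0],[0,0,0],255]]}}

```text
time_s: 17.7
tcp_pos: [0.5178, 0.1789, 0.2445]
eef_rot: [-179.7, -45.1, -95.6]
contact_force: [-0.7, 0.1, -2.7]
gripper_width: 0.0329
```

{"op": "carry_out", "data": {"plan": [[[-0.002,0,0],[0,0,0],255],[[0,0,0],[0,0,0],255],[[0,0,0],[0,0,0],255]]}}

```text
time_s: 17.95
tcp_pos: [0.5179, 0.1802, 0.2429]
eef_rot: [-179.7, -45.1, -95.6]
contact_force: [-0.1, -0.4, -3.8]
gripper_width: 0.0331
```

{"op": "carry_out", "data": {"plan": [[[-0.002,0,0],[0,0,0],255],[[-0.002,0,0],[0,0,0],255],[[0,0,0],[0,0,0],255]]}}

```text
time_s: 18.2
tcp_pos: [0.5182, 0.1825, 0.2406]
eef_rot: [-179.7, -45.3, -95.6]
contact_force: [0.9, -5.0, 3.9]
gripper_width: 0.0334
```

{"op": "carry_out", "data": {"plan": [[[-0.002,0,0],[0,0,0],255],[[0,0,0],[0,0,0],255],[[0,0,0],[0,0,0],255]]}}

```text
time_s: 18.45
tcp_pos: [0.5183, 0.1833, 0.2399]
eef_rot: [-179.8, -45.5, -95.6]
contact_force: [2.8, -7.9, 9.7]
gripper_width: 0.0334
```

{"op": "carry_out", "data": {"plan": [[[-0.001,0,0],[0,0,0],255],[[0,0,0],[0,0,0],255],[[0,0,0],[0,0,0],255]]}}

```text
time_s: 18.7
tcp_pos: [0.5184, 0.1836, 0.2396]
eef_rot: [-179.8, -45.6, -95.6]
contact_force: [2.4, -9.5, 12.3]
gripper_width: 0.033
```

{"op": "carry_out", "data": {"plan": [[[0.002,0,0.003],[0,0,0],255],[[0,0,0.004],[0,0,0],255],[[0,0,0.004],[0,0,0],255],[[0,0,0.002],[0,0,0],255],[[0,0,0],[0,0,0],255]]}}

```text
time_s: 19.12
tcp_pos: [0.5179, 0.174, 0.2312]
eef_rot: [-179.7, -45.3, -95.6]
contact_force: [5.1, -6.7, 5.6]
gripper_width: 0.0329
```

{"op": "carry_out", "data": {"plan": [[[0,0,0.002],[0,0,0],255],[[0,0,0],[0,0,0],255],[[0,0,0],[0,0,0],255]]}}

```text
time_s: 19.37
tcp_pos: [0.5178, 0.1727, 0.2299]
eef_rot: [-179.7, -45.3, -95.6]
contact_force: [4.3, -5.5, 5.5]
gripper_width: 0.0333
```

{"op": "carry_out", "data": {"plan": [[[0,0,0.002],[0,0,0],255],[[0,0,0],[0,0,0],255],[[0,0,0],[0,0,0],255]]}}

```text
time_s: 19.62
tcp_pos: [0.5177, 0.1713, 0.2285]
eef_rot: [-179.7, -45.3, -95.6]
contact_force: [4.4, -5.4, 7.9]
gripper_width: 0.033
```

{"op": "carry_out", "data": {"plan": [[[0,-0.001,0.002],[0,0,0],255],[[0,0,0],[0,0,0],255],[[0,0,0],[0,0,0],255]]}}

```text
time_s: 19.87
tcp_pos: [0.518, 0.1694, 0.2268]
eef_rot: [-179.7, -45.3, -95.6]
contact_force: [1.9, -5.7, 6.2]
gripper_width: 0.0332
```

{"op": "carry_out", "data": {"plan": [[[0,0,0.002],[0,0,0],255],[[0,0,0],[0,0,0],255],[[0,0,0],[0,0,0],255]]}}

```text
time_s: 20.12
tcp_pos: [0.5179, 0.1692, 0.2266]
eef_rot: [-179.6, -45.3, -95.6]
contact_force: [-5.8, 5.7, 18.1]
gripper_width: 0.0332
```

{"op": "carry_out", "data": {"plan": [[[0,0,0.002],[0,0,0],255],[[0,0,0],[0,0,0],255],[[0,0,0],[0,0,0],255]]}}

```text
time_s: 20.37
tcp_pos: [0.5178, 0.1691, 0.2266]
eef_rot: [-179.5, -45.3, -95.6]
contact_force: [-13.6, 16.9, 31.9]
gripper_width: 0.0332
```

{"op": "carry_out", "data": {"plan": [[[0,0,-0.002],[0,0,0],255],[[0,0,-0.001],[0,0,0],255],[[0,0,0],[0,0,0],255],[[0,0,0],[0,0,0],255]]}}

```text
time_s: 20.7
tcp_pos: [0.5179, 0.1692, 0.2266]
eef_rot: [-179.7, -45.3, -95.6]
contact_force: [-2.0, -1.4, 11.8]
gripper_width: 0.0335
```

{"op": "carry_out", "data": {"plan": [[[0,0,0],[0,0,0],120],[[0,0,0],[0,0,0],60],[[0,0,0],[0,0,0],0],[[0,0,0],[0,0,0],0],[[0,0,0],[0,0,0],0],[[0,0,0],[0,0,0],0]]}}

```text
time_s: 21.2
tcp_pos: [0.518, 0.1697, 0.2249]
eef_rot: [-179.7, -45.1, -95.6]
contact_force: [1.0, 0.1, 0.4]
gripper_width: 0.0677
```

Run:
```python
from plant import r
from h import *
s=r.get_state();p,Ro=cur(s)
rest=np.array([.505,.0325,.09]);yaw=-95.3;a=np.radians(yaw+180);h=np.array([np.cos(a),np.sin(a),0]);Z=np.array([0,0,1.]);up=(h+Z)/2**.5;out=(Z-h)/2**.5
print(s['tcp_pos'],s['gripper_width'],s['contact_force'])
print(json.dumps((p-.14*Ro.apply([0,0,1])).tolist()))
p2=p-.13*Ro.apply([0,0,1])
p,Ro=plan(p,Ro,[(p2,Ro)],v=.035,hand=0)
mid=np.array([.50,.05,.40])
p,Ro=plan(p,Ro,[(mid,Rt(yaw,0)),(G(rest+.10*out,Rt(yaw,-45)),Rt(yaw,-45))],v=.04,w=6.8,hand=0)
im=r.capture("scene");cv2.imwrite("pics/s3.png",im[:,:,::-1])
```

```text
[0.51800378 0.16973745 0.22492018] 0.06769943680971356 [0.96804259 0.0873672  0.35572067]
[0.5269961037874559, 0.26849548206323803, 0.32374320505559956]
4 rows; end [0.5264 0.2614 0.3167] [-179.7  -45.1  -95.6]
[[[0.0,-0.0,-0.0325],[0.0,0.0,0.0],0],[[0.0,-0.0,-0.0325],[0.0,0.0,0.0],0],[[-0.0,-0.0,-0.0325],[0.0,0.0,0.0],0],[[-0.0,-0.0,-0.0325],[0.0,0.0,0.0],0]]
14 rows; end [ 0.488  -0.1498  0.2731] [180.   45.  -95.3]
[[[0.0299,0.0009,0.0131],[-0.0,-6.4,-0.0],0],[[0.0312,0.0009,0.0097],[-0.0,-6.4,-0.0],0],[[0.0321,0.0009,0.0062],[-0.0,-6.5,-0.0],0],[[0.0326,0.0009,0.0025],[-0.0,-6.4,-0.0],0],[[0.0326,0.0008,-0.0011],[-0.1,-6.5,-0.0],0],[[0.0323,0.0009,-0.0048],[-0.0,-6.4,-0.1],0],[[0.0316,0.0009,-0.0083],[-0.1,-6.5,-0.0],0],[[0.0286,-0.001,0.0181],[0.0,-6.4,-0.0],0],[[0.0304,-0.001,0.0148],[0.0,-6.4,-0.0],0],[[0.0319,-0.0009,0.0113],[0.0,-6.4,-0.0],0],[[0.033,-0.001,0.0077],[0.0,-6.4,-0.0],0],[[0.0336,-0.0009,0.004],[0.0,-6.5,-0.0],0]]
[[[0.0339,-0.001,0.0002],[0.0,-6.4,-0.0],0],[[0.0336,-0.0009,-0.0036],[0.0,-6.5,-0.0],0]]
```

{"op": "carry_out", "data": {"plan": [[[0,0,-0.02],[0,0,0],0],[[0,0,-0.035],[0,0,0],0],[[0,0,-0.04],[0,0,0],0],[[0,0,-0.035],[0,0,0],0],[[0.03,0.001,0.013],[0,-6.4,0],0],[[0.031,0.001,0.01],[0,-6.4,0],0],[[0.032,0.001,0.006],[0,-6.4,0],0],[[0.0325,0.001,0.0025],[0,-6.4,0],0],[[0.0325,0.001,-0.001],[0,-6.5,0],0],[[0.0325,0.001,-0.005],[0,-6.5,0],0],[[0.0315,0.001,-0.008],[0,-6.5,0],0]]}}

```text
time_s: 22.17
tcp_pos: [0.4983, 0.0492, 0.401]
eef_rot: [-179.7, 0.3, -95.3]
contact_force: [0.5, -1.4, -1.6]
gripper_width: 0.0877
```

{"op": "carry_out", "data": {"plan": [[[0.0285,-0.001,0.018],[0,-6.4,0],0],[[0.0305,-0.001,0.015],[0,-6.4,0],0],[[0.032,-0.001,0.0115],[0,-6.4,0],0],[[0.033,-0.001,0.0075],[0,-6.4,0],0],[[0.0335,-0.001,0.004],[0,-6.5,0],0],[[0.034,-0.001,0],[0,-6.4,0],0],[[0.0335,-0.001,-0.0035],[0,-6.5,0],0],[[0,0,0],[0,0,0],0],[[0,0,0],[0,0,0],0]]}}

```text
time_s: 22.92
tcp_pos: [0.487, -0.1531, 0.2699]
eef_rot: [179.7, 45.1, -96.0]
contact_force: [-1.1, -0.2, -0.9]
gripper_width: 0.0872
```

Run:
```python
from plant import r
from h import *
np.set_printoptions(precision=4,suppress=True)
s=r.get_state();w=r.get_calibration("wrist");im=r.capture("wrist");sc=r.capture("scene");t=r.capture("top")
print(s['time_s'],s['tcp_pos'],s['eef_rot'],s['joints'],s['contact_force'])
rest=np.array([.505,.0325,.09]);up=np.array([.058,.705,.707])
print("wrist centre/nub/flat",proj(w,[rest,rest+.075*up,rest-.07*up]),"scene",proj(r.get_calibration("scene"),[rest,rest+.075*up,rest-.07*up]))
p,Ro=cur(s);print("grasp",proj(w,p+Ro.apply([0,0,.159])))
g=lambda i:np.clip(255*(i[:,:,::-1]/255.)**.55,0,255).astype('uint8')
a=g(im)[:,80:480]
b=cv2.resize(g(sc)[140:230,250:350],(400,360),interpolation=cv2.INTER_CUBIC);b=np.vstack([b,np.zeros((60,400,3),'uint8')])
cv2.imwrite("pics/k1.png",np.hstack([a,b]));cv2.imwrite("pics/top2.png",g(t))
```

```text
22.9167 [ 0.487  -0.1531  0.2699] [179.7454  45.0705 -95.9727] [-17.8322  20.3432  -9.9903 -45.2796 -76.8596  29.7227] [-1.0591 -0.1717 -0.9376]
wrist centre/nub/flat [[276.6385 220.0068]
 [278.2919 310.5019]
 [274.8572 122.1928]] scene [[288.3671 188.7374]
 [305.0312 168.5844]
 [273.4877 206.7333]]
grasp [[275.2541 273.5909]]
```

View pics/k1.png

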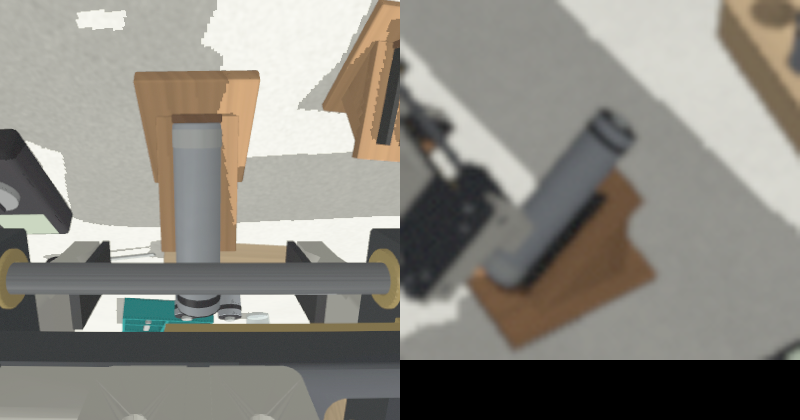

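Composite: the stick is parked in the groove with the nub up. In the wrist view the flat end is at (197,123) and the nub at (197,312), both within 2 px of my prediction, and the scene view agrees. I'll take it from the side at the middle.

Run:
```python
from plant import r
from h import *
s=r.get_state();p,Ro=cur(s);Rq=Rt(-95.3,-45)
rest=np.array([.505,.0325,.09])
print(Ro.inv().apply(rest-(p+Ro.apply([0,0,.159]))))
plan(p,Ro,[(G(rest,Rq,.159+.03),Rq),(G(rest,Rq),Rq)],v=.025,hand=0)
```

```text
[0.00075551 0.00051809 0.09977999]
5 rows; end [ 0.4946 -0.0794  0.2024] [-180.    45.   -95.2]
[[[0.0003,-0.0,0.0233],[-0.1,-0.0,0.0],0],[[0.0003,-0.0001,0.0232],[-0.0,-0.0,0.1],0],[[0.0004,-0.0001,0.0233],[-0.1,-0.1,0.0],0],[[-0.0,0.0,0.015],[0.0,0.0,0.0],0],[[-0.0,0.0,0.015],[0.0,0.0,0.0],0]]
```

{"op": "carry_out", "data": {"plan": [[[0.0003,0,0.023],[0,0,0],0],[[0.0003,0,0.023],[0,0,0],60],[[0.0003,0,0.023],[0,0,0],60],[[0,0,0.015],[0,0,0],60],[[0,0,0.0155],[0,0,0],60],[[0,0,0],[0,0,0],60]], "grip_force": 45}}

```text
time_s: 23.57
tcp_pos: [0.4941, -0.0763, 0.2021]
eef_rot: [-179.7, 45.0, -94.9]
contact_force: [-0.2, 0.3, -0.7]
gripper_width: 0.0679
```

{"op": "carry_out", "data": {"plan": [[[0,0,0],[0,0,0],255],[[0,0,0],[0,0,0],255],[[0,0,0],[0,0,0],255],[[0,0,0],[0,0,0],255],[[0,0,0],[0,0,0],255],[[0,0,0],[0,0,0],255],[[0,0,0],[0,0,0],255],[[0,0,0],[0,0,0],255]]}}

```text
time_s: 24.23
tcp_pos: [0.4945, -0.0806, 0.2024]
eef_rot: [-179.7, 45.0, -95.2]
contact_force: [-0.8, -2.0, 5.2]
gripper_width: 0.0331
```

Run:
```python
from plant import r
from h import *
np.set_printoptions(precision=4,suppress=True)
s=r.get_state();p,Ro=cur(s);print(s['gripper_width'],s['contact_force'],s['tcp_pos'],s['eef_rot'])
# tester estimate from stationary wrist view a1.png (t=8.4) is in that picture; here from top
t=r.get_calibration("top")
B=lambda u,v,z:at_z(t,(300+u/5,165+v/5),z)
for z in (.045,.055,.06): print(z,B(228,255,z),B(437,265,z))
Rq=Rt(-92.2,0)
cr=np.array([.5265,-.2265,.06])
p1=p-.07*Ro.apply([0,0,1])
p,Ro=plan(p,Ro,[(p1,Ro)],v=.02,hand=255)
plan(p,Ro,[(G(cr+[0,0,.09],Rq),Rq)],v=.03,w=5.5,hand=255)
```

```text
0.033090489458266925 [-0.8383 -1.9703  5.1889] [ 0.4945 -0.0806  0.2024] [-179.7143   45.01    -95.1912]
0.045 [ 0.5279 -0.1797  0.045 ] [ 0.5249 -0.2695  0.045 ]
0.055 [ 0.5272 -0.1777  0.055 ] [ 0.5243 -0.2665  0.055 ]
0.06 [ 0.5269 -0.1768  0.06  ] [ 0.524 -0.265  0.06 ]
4 rows; end [ 0.4896 -0.1298  0.2519] [-179.7   45.   -95.2]
[[[-0.0,-0.0,-0.0175],[0.0,0.0,0.0],255],[[0.0,-0.0,-0.0175],[0.0,0.0,0.0],255],[[0.0,0.0,-0.0175],[0.0,0.0,0.0],255],[[0.0,0.0,-0.0175],[0.0,0.0,0.0],255]]
9 rows; end [ 0.5265 -0.2265  0.309 ] [-180.    -0.   -92.2]
[[[0.0028,-0.0051,-0.0118],[-0.2,5.0,-0.3],255],[[0.0039,-0.0051,-0.0115],[-0.2,5.0,-0.3],255],[[0.0049,-0.005,-0.0111],[-0.1,5.0,-0.3],255],[[0.0058,-0.0049,-0.0107],[-0.2,5.0,-0.3],255],[[0.0068,-0.0049,-0.0101],[-0.1,5.0,-0.3],255],[[0.0077,-0.0048,-0.0095],[-0.1,5.0,-0.4],255],[[0.0085,-0.0047,-0.0088],[-0.2,5.0,-0.3],255],[[0.0092,-0.0047,-0.0081],[-0.2,5.0,-0.4],255],[[0.0099,-0.0046,-0.0072],[-0.1,5.0,-0.3],255]]
```

{"op": "carry_out", "data": {"plan": [[[0,0,-0.006],[0,0,0],255],[[0,0,-0.014],[0,0,0],255],[[0,0,-0.02],[0,0,0],255],[[0,0,-0.02],[0,0,0],255],[[0,0,-0.01],[0,0,0],255],[[0,0,0],[0,0,0],255]]}}

```text
time_s: 24.73
tcp_pos: [0.49, -0.1314, 0.2532]
eef_rot: [-179.5, 44.9, -95.1]
contact_force: [0.3, -0.2, -3.5]
gripper_width: 0.0331
```

{"op": "carry_out", "data": {"plan": [[[0.0028,-0.005,-0.0118],[-0.2,5,-0.3],255],[[0.0039,-0.005,-0.0115],[-0.2,5,-0.3],255],[[0.0049,-0.005,-0.0111],[-0.1,5,-0.3],255],[[0.0058,-0.005,-0.0107],[-0.2,5,-0.3],255],[[0.0068,-0.005,-0.01],[-0.1,5,-0.3],255],[[0.0077,-0.005,-0.0095],[-0.1,5,-0.4],255],[[0.0085,-0.005,-0.0088],[-0.2,5,-0.3],255],[[0.0092,-0.005,-0.008],[-0.2,5,-0.4],255],[[0.0099,-0.005,-0.0072],[-0.1,5,-0.3],255],[[0,0,0],[0,0,0],255],[[0,0,0],[0,0,0],255]]}}

```text
time_s: 25.65
tcp_pos: [0.527, -0.2252, 0.3073]
eef_rot: [179.9, 0.1, -92.2]
contact_force: [-1.1, 0.0, -4.0]
gripper_width: 0.0334
```

Run:
```python
from plant import r
from h import *
np.set_printoptions(precision=4,suppress=True)
s=r.get_state();w=r.get_calibration("wrist");im=r.capture("wrist");t=r.capture("top")
np.save("w5.npy",np.r_[np.ravel(w['K']),np.ravel(w['D']),np.ravel(w['rvec']),np.ravel(w['tvec'])])
print(s['time_s'],s['tcp_pos'],s['eef_rot'],s['joints'],s['gripper_width'],s['contact_force'])
g=lambda i:np.clip(255*(i[:,:,::-1]/255.)**.5,0,255).astype('uint8')
a=g(im)[:,80:480]
b=cv2.resize(g(t)[165:270,300:400],(400,420),interpolation=cv2.INTER_CUBIC)
b=cv2.resize(g(t)[160:265,310:460],(400,280),interpolation=cv2.INTER_CUBIC);b=np.vstack([b,np.zeros((140,400,3),'uint8')])
cv2.imwrite("pics/k2.png",np.hstack([a,b]));cv2.imwrite("pics/w5raw.png",im[:,:,::-1])
c=np.array([.527,-.226,0]);y=np.array([.035,.999,0]);x=np.array([.999,-.035,0]);Z=np.array([0,0,1])
for n,P in dict(sadL=c-.045*y-.026*x+.06*Z,sadR=c-.045*y+.026*x+.06*Z,spring=c-.078*y+.06*Z,pivot=c-.145*y+.052*Z,ball0=c-.145*y-.024*x+.096*Z).items(): print(n,proj(w,P)[0]-[80,0])
```

```text
25.65 [ 0.527  -0.2252  0.3073] [179.8633   0.1187 -92.186 ] [ -3.6277  15.8267 -19.7814  -0.1415 -54.5316   1.524 ] 0.03337148880059456 [-1.1133  0.0311 -3.9882]
sadL [233.7037 152.0128]
sadR [155.9194 152.3434]
spring [194.5097 100.5855]
pivot [193.9399 -10.4607]
ball0 [241.4271 -43.7221]
```

View pics/k2.png

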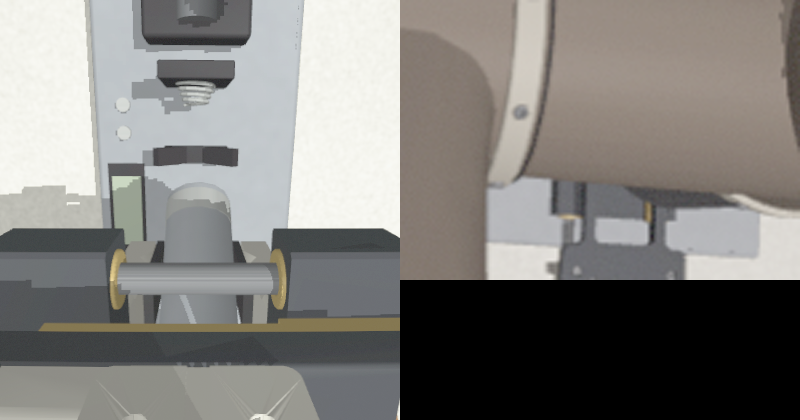

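Wrist view: the steel-banded flat end points to the spring. The saddle spans (154–238, 153) and the spring's free end is at (195,101), both within about 1–2 px of prediction, so the cradle is at about (0.527,-0.226). Lowering.

{"op": "carry_out", "data": {"plan": [[[0,0,0.008],[0,0,0],255],[[0,0,0.016],[0,0,0],255],[[0.0005,0,0.02],[0,0,0],255],[[0,0,0.018],[0,0,0],255],[[0,0,0.012],[0,0,0],255],[[0,0,0.006],[0,0,0],255],[[0,0,0.002],[0,0,0],255],[[0,0,0],[0,0,0],255],[[0,0,0],[0,0,0],255]]}}

```text
time_s: 26.5
tcp_pos: [0.528, -0.2265, 0.2299]
eef_rot: [-179.9, 0.0, -92.2]
contact_force: [-11.2, 9.3, 34.9]
gripper_width: 0.0331
```

{"op": "carry_out", "data": {"plan": [[[0,0,0.002],[0,0,0],255],[[0,0,0],[0,0,0],255],[[0,0,0],[0,0,0],255]]}}

```text
time_s: 26.75
tcp_pos: [0.528, -0.2265, 0.229]
eef_rot: [-179.8, -0.0, -92.2]
contact_force: [-12.8, 11.8, 43.4]
gripper_width: 0.0333
```

{"op": "carry_out", "data": {"plan": [[[0,0,0.002],[0,0,0],255],[[0,0,0],[0,0,0],255],[[0,0,0],[0,0,0],255]]}}

```text
time_s: 27.0
tcp_pos: [0.5281, -0.2264, 0.2273]
eef_rot: [-179.8, -0.0, -92.2]
contact_force: [-13.6, 12.5, 45.8]
gripper_width: 0.0333
```

{"op": "carry_out", "data": {"plan": [[[0,0,-0.005],[0,0,0],255],[[0,0,-0.005],[0,0,0],255],[[0,0,0],[0,0,0],255],[[0,0,0],[0,0,0],255]]}}

```text
time_s: 27.33
tcp_pos: [0.5276, -0.2268, 0.2319]
eef_rot: [180.0, 0.0, -92.3]
contact_force: [0.4, 0.7, -4.5]
gripper_width: 0.0332
```

Run:
```python
from plant import r
from h import *
np.set_printoptions(precision=3,suppress=True)
v=np.load("w5.npy");w=dict(K=v[:9].reshape(3,3),D=v[9:14],rvec=v[14:17],tvec=v[17:])
P=np.array([.527,-.2252,.1483]);y=-R.from_euler('z',-92.2,degrees=True).apply([1,0,0]);x=np.cross(y,[0,0,1]);
th=np.radians(np.arange(0,360,45))
for a in(-20,-10,0,10,20):
  n=y*np.cos(np.radians(a))+np.array([0,0,1])*np.sin(np.radians(a)) # nub up by a
  u=np.cross(x,n)
  for off in(0,):
    e=P-(.07)*n+np.outer(np.cos(th),u)*.017+np.outer(np.sin(th),x)*.017
    q=proj(w,e);print(a,"flat end px rows",q[:,1].min().round(),q[:,1].max().round(),"cols",q[:,0].min().round(),q[:,0].max().round())
s=r.get_state();print(s['contact_force'],s['moment'],s['tcp_pos'])
g=cv2.cvtColor(cv2.imread("pics/w5raw.png"),cv2.COLOR_BGR2GRAY)
for yy in range(174,258,4): print(yy,g[yy,230:330:4])
```

```text
-20 flat end px rows 105.0 142.0 cols 222.0 325.0
-10 flat end px rows 106.0 121.0 cols 227.0 320.0
0 flat end px rows 109.0 112.0 cols 231.0 317.0
10 flat end px rows 105.0 121.0 cols 235.0 313.0
20 flat end px rows 107.0 133.0 cols 238.0 311.0
[ 0.412  0.739 -4.472] [-0.07   0.153  0.045] [ 0.528 -0.227  0.232]
174 [152 152 152 152 152 150 152 152 153 153 154 154 154 152 153 153 153 155
 153 154 155 155 153 152 154]
178 [152 109 152 154 152 152 152 154 155 155 154 152 152 151 152 153 154 155
 155 155 157 155 155 154 155]
182 [ 88  86  87  87 154 154 154 155 155 154 153 133 124 124 151 152 152 155
 155 156 156 156 155 156 155]
186 [ 87  86  87  87 110 154 154 153 101 111 116 122 127 128 127 127 124 151
 154 154 155 156 156 155 155]
190 [ 87  86  87  87  87  87  95 100 120 130 135 138 140 146 147 148 141 123
 118 151 153 155 155 155 154]
194 [ 86  87  87  87  87  78 102 114 122 130 135 138 140 146 148 148 142 133
 130 130 153 153 153 153 153]
198 [ 87  87  86  88  87  85 104 114 123 129 135 137 140 146 147 149 142 133
 132 122 153 152 152 152 153]
202 [ 87  86  87  86  86  86  89  90
[... 686 characters left out ...]
1  57  52 157 157 155 153]
230 [ 89  88  88  87  72  75  78  79  80  79  79  77  76  75  72  69  67  63
  60  58  52 156 155 155 153]
234 [ 88  88  89  88  71  75  77  79  79  79  78  77  76  74  72  70  67  64
  61  57  53 155 155 155 155]
238 [ 88  88  89  88  71  75  78  79  79  79  78  77  76  75  73  70  67  64
  61  58  53 155 154 154 154]
242 [79 79 13 11 71 76 77 79 80 79 79 78 77 75 72 71 67 65 61 58 54 15 15 79
 78]
246 [79 74 15 15 71 76 77 78 80 79 79 78 77 75 72 70 68 65 61 58 53 14 13 87
 80]
250 [79 38 14 13 72 76 78 78 80 80 79 78 76 75 73 71 67 65 61 58 53 16 15 56
 80]
254 [ 74  13  14  13  72  76  77  79  80  80  79  78  77  75  72  71  67  65
  61  58  55  16  14  14 101]
```

The flat end sits at row 182, not the ≈110 a level stick would give, so the stick is nub-up in the grip. Its flat end probably clipped the contact wall during the swing. I'll find the present angle.

```bash
cat >> h.py <<'E'
def flatpx(w,P,yaw,A,L=.07):
    y=-R.from_euler('z',yaw,degrees=True).apply([1,0,0]);x=np.cross(y,[0,0,1]);th=np.radians(np.arange(0,360,15))
    for a in A:
        n=y*np.cos(np.radians(a))+np.array([0,0,1])*np.sin(np.radians(a));u=np.cross(x,n)
        q=proj(w,P-L*n+np.outer(np.cos(th),u)*.017+np.outer(np.sin(th),x)*.017);b=proj(w,P-(L-.01)*n+np.outer(np.cos(th),u)*.017+np.outer(np.sin(th),x)*.017)
        print(a,"rows",q[:,1].min().round(),q[:,1].max().round(),"cols",q[:,0].min().round(),q[:,0].max().round())
E
python3 - <<'E'
from plant import r
from h import *
np.set_printoptions(precision=3,suppress=True,linewidth=150)
v=np.load("w5.npy");w=dict(K=v[:9].reshape(3,3),D=v[9:14],rvec=v[14:17],tvec=v[17:])
print("before");flatpx(w,np.array([.527,-.2252,.1483]),-92.2,range(0,71,10))
s=r.get_state();w=r.get_calibration("wrist");im=r.capture("wrist");p,Ro=cur(s);P=p+Ro.apply([0,0,.159])
print("now P",P);flatpx(w,P,-92.3,range(0,71,10))
g=cv2.cvtColor(im,cv2.COLOR_RGB2GRAY);cv2.imwrite("pics/w6.png",im[:,:,::-1])
for yy in range(60,262,6): print(yy,g[yy,222:334:4])
E
```

```text
before
0 rows 109.0 112.0 cols 231.0 317.0
10 rows 105.0 121.0 cols 235.0 313.0
20 rows 107.0 133.0 cols 238.0 311.0
30 rows 114.0 147.0 cols 241.0 308.0
40 rows 124.0 162.0 cols 243.0 306.0
50 rows 136.0 178.0 cols 245.0 305.0
60 rows 151.0 196.0 cols 246.0 303.0
70 rows 166.0 213.0 cols 248.0 302.0
now P [ 0.528 -0.227  0.073]
0 rows 110.0 112.0 cols 232.0 317.0
10 rows 106.0 122.0 cols 236.0 314.0
20 rows 108.0 134.0 cols 239.0 311.0
30 rows 115.0 148.0 cols 242.0 309.0
40 rows 125.0 163.0 cols 244.0 307.0
50 rows 137.0 179.0 cols 246.0 305.0
60 rows 152.0 196.0 cols 247.0 304.0
70 rows 167.0 214.0 cols 248.0 303.0
60 [ 9  8 10  7  9  9  9  9  8  9  8  8 10 10  9  9  9  8 10  9  8 11  8 10  9  9 10 10]
66 [ 85  11  10  10  10   7  11  96  94  92  91  92  94  98  94  97  99 101  76  71  19   8  10   9   8   8   9 116]
72 [ 85  85  69   9   8   8   9  10  69  95 129 148 154 117 111  74  45  16  20  55  55  40   9   9  10   9 153 155]
78 [ 85  86  86  86  85  85  86  75  65  74  65  79  85  76  78  71  75 109 125 142  95  84  85  84 152 152 153 153]
84 [ 84  86  85  85  85  85  85  8
[... 2494 characters left out ...]
91 91 90 87 81 74 72 67 64 86 86 86 87 87]
222 [86 87 87 87 86 85 85 90 93 94 95 94 93 91 91 92 89 88 81 74 72 67 64 86 85 85 85 86]
228 [87 86 86 86 86 85 85 87 81 82 84 83 83 82 81 79 77 76 73 69 67 71 64 83 85 85 85 85]
234 [86 85 86 87 87 87 72 80 80 82 83 82 83 82 81 80 77 75 72 68 63 60 55 83 86 86 85 85]
240 [85 85 86 87 61 62 73 79 80 81 85 84 84 83 82 80 77 75 72 68 63 59 56 59 70 86 85 85]
246 [79 79 80 74 14 14 73 78 80 82 84 84 84 83 81 79 77 74 72 68 64 61 56 17 14 87 79 79]
252 [80 79 76 15 15 13 73 79 80 83 85 84 85 83 82 79 78 75 71 68 63 60 57 23 15 24 93 79]
258 [ 83  80  69  13  14  23  74  79  81  82  84  84  83  82  81  78  77  74  72  68  63  61  56  27  13  15 103 112]
```

Run:
```python
from plant import r
from h import *
v=np.load("w5.npy");w=dict(K=v[:9].reshape(3,3),D=v[9:14],rvec=v[14:17],tvec=v[17:])
P=np.array([.527,-.2252,.1483]);y=-R.from_euler('z',-92.2,degrees=True).apply([1,0,0]);x=np.cross(y,[0,0,1]);Z=np.array([0,0,1.]);th=np.radians(np.arange(0,360,10))
def ring(P0,l,a):
    n=y*np.cos(np.radians(a))+Z*np.sin(np.radians(a));u=np.cross(x,n)
    q=proj(w,P0-l*n+np.outer(np.cos(th),u)*.017+np.outer(np.sin(th),x)*.017);return q[:,1].min(),q[:,1].max(),np.ptp(q[:,0]),proj(w,P0-l*n+.0*n)[0,1]
best=[]
for d in np.arange(-.005,.0191,.004):
  for a in range(-10,71,5):
    for L in np.arange(.03,.0951,.005):
      e=ring(P-d*Z,L,a);m=[ring(P-d*Z,l,a) for l in(0.0,.02)]
      # end: top row 182, width~64 ; width near rows ~250: 65
      wid=[q[2] for q in m];rc=[q[3] for q in m]
      w250=np.interp(-250,[-rc[0],-rc[1]],wid) if rc[0]!=rc[1] else 0
      c=((e[0]-182)/6)**2+((e[2]-64)/3)**2+((w250-65)/3)**2
      best.append((round(c,2),round(d,3),a,round(L,3),[round(float(q)) for q in e],round(float(w250))))
for b in sorted(best)[:14]: print(b)
s=r.get_state();print(s['time_s'],s['contact_force'],s['moment'])
```

```text
(np.float64(0.87), np.float64(0.019), 30, np.float64(0.035), [179, 200, 64, 190], 67)
(np.float64(0.95), np.float64(0.019), 35, np.float64(0.035), [179, 204, 63, 192], 67)
(np.float64(0.97), np.float64(0.019), 25, np.float64(0.035), [180, 196, 65, 189], 67)
(np.float64(1.15), np.float64(0.019), 40, np.float64(0.035), [179, 208, 62, 195], 67)
(np.float64(1.38), np.float64(0.015), 40, np.float64(0.035), [180, 210, 63, 196], 68)
(np.float64(1.38), np.float64(0.015), 45, np.float64(0.035), [181, 214, 62, 199], 68)
(np.float64(1.4), np.float64(0.019), 20, np.float64(0.035), [182, 192, 66, 187], 68)
(np.float64(1.43), np.float64(0.019), 45, np.float64(0.035), [180, 213, 61, 197], 67)
(np.float64(1.49), np.float64(0.019), 40, np.float64(0.03), [188, 216, 63, 203], 67)
(np.float64(1.52), np.float64(0.019), 35, np.float64(0.03), [188, 212, 64, 201], 67)
(np.float64(1.55), np.float64(0.015), 35, np.float64(0.035), [180, 205, 64, 194], 69)
(np.float64(1.57), np.float64(0.015), 50, np.float64(0.035), [182, 219, 62, 202], 68)
(np.float64(1.77), np.float64(0.019), 45, np.float64(0.03), [188, 220, 62, 205], 67)
(np.float64(1.83), np.float64(0.019), 50, np.float64(0.035), [181, 217, 60, 201], 67)
27.3833 [ 0.47058241  0.37989126 -3.75984935] [-0.08565153  0.1108911   0.03173254]
```

My fit, with the moment reading in agreement, says the stick is held about 35 mm from its flat end at the fingertips, nub up by ~30°. It is still held firmly. The careful fix is to re-park it in the groove and take it again around its middle. First I raise it clear with full grip and measure.

{"op": "carry_out", "data": {"plan": [[[0,0,-0.006],[0,0,0],255],[[0,0,-0.015],[0,0,0],255],[[0,0,-0.025],[0,0,0],255],[[0,0,-0.03],[0,0,0],255],[[0,0,-0.03],[0,0,0],255],[[0,0,-0.02],[0,0,0],255],[[0,0,-0.008],[0,0,0],255],[[0,0,0],[0,0,0],255],[[0,0,0],[0,0,0],255]], "grip_force": 60}}

```text
time_s: 28.13
tcp_pos: [0.5274, -0.2265, 0.3654]
eef_rot: [179.9, 0.0, -92.2]
contact_force: [-0.5, -0.1, -3.9]
gripper_width: 0.0335
```

Run:
```python
from plant import r
from h import *
np.set_printoptions(precision=3,suppress=True,linewidth=180)
s=r.get_state();p,Ro=cur(s);P=p+Ro.apply([0,0,.159]);print(P,s['contact_force'],s['moment'],s['gripper_width'])
sc=r.get_calibration("scene");im=r.capture("scene");g=cv2.cvtColor(im,cv2.COLOR_RGB2GRAY);cv2.imwrite("pics/s4.png",im[:,:,::-1])
h=-Ro.apply([1,0,0])
for a in(0,15,30,45,60):
    n=h*np.cos(np.radians(a))+np.array([0,0,1])*np.sin(np.radians(a));A=P-[0,0,.015]
    print(a,"nub",proj(sc,A+.11*n)[0],"flat",proj(sc,A-.035*n)[0])
u=proj(sc,P)[0].astype(int);print(u)
for y in range(u[1]-45,u[1]+36,3): print(y,' '.join('%3d'%v for v in g[y,u[0]-20:u[0]+64:2]))
```

```text
[ 0.527 -0.226  0.206] [-0.471 -0.136 -3.872] [ 0.006  0.16  -0.011] 0.03349395931493394
0 nub [246.937 197.393] flat [193.643 225.105]
15 nub [244.803 190.737] flat [194.764 227.034]
30 nub [239.945 185.629] flat [196.697 228.329]
45 nub [232.491 182.553] flat [199.292 228.919]
60 nub [222.804 181.906] flat [202.362 228.781]
[206 214]
169  10  12  11  10  12  10  11  12  11  11  10  10  10   9  49 156 176 177 173 172 173 173 176 174 174 174 173 174 175 177 172 169 119  75  72 140 172 174 175 176 176 176
172  12  11  11  11  11  11  12  12  12  10  11  10   9   8  61 147 159 172 173 174 175 175 176 173 172 174 174 174 176 174 151  62  13  55  74  79 154 171 173 172 171 173
175  11  12  11  11  11  10  11  11  12  10  11   8   5  17  68  80  80 118 167 175 174 174 172 172 170 170 169 172 171 130  38  13  19  21  52  75  88 160 172 175 173 172
178  11  10  11  12  12  10  11  10  10   6   5   4  16  64  79  79  79  80 101 162 164  97  50  99 149 168 170 168 106  21  18  17  10  27  61  49 109 166 172 174 173 173
181   7   6   9   8   6   4   5   4   3   3   2   7  51  78  79  80  80  8
[... 3181 characters left out ...]
 170 170 172
238 176 177 177 177 172 142 116 105 102  99  89  88  99 100 102 103 102 101 102 100  48   9  22  87 103 103 104 103  99  72  63  30   7  81 163 176 177 173 172 172 174 174
241 179 173 153 123 105 103 102 103 103 104 101 100 100 101 103 103 103 102 102 104  76  21   9  29  89 104 106 105 104 101  78  38   7  37  72 156 176 176 173 174 173 173
244 122 105 103 103 103 102 102 103 104 103 102 101 102 102 101 104 103 102 102 102 102  75  24  12  27  62  98 105 105 106 107  93  52  48  48  71 152 175 175 177 178 175
247 102 101 102 101  99  86  82 101 102 103 102 101 102 103 102 103 103 104 104 103 104 105  76  20   7  17  48  54  60  84 105 105 105  81  70  52  84 149 174 172 175 172
```

Run:
```python
from plant import r
from h import *
np.set_printoptions(precision=3,suppress=True)
s=r.get_state();p,Ro=cur(s);yaw=-95.3;Rq=Rt(yaw,2)
rest=np.array([.505,.033,.09]);a=np.radians(yaw+180);h=np.array([np.cos(a),np.sin(a),0]);Z=np.array([0,0,1.]);up=(h+Z)/2**.5;out=(Z-h)/2**.5
g=rest-.013*up
p,Ro=plan(p,Ro,[(G([.512,-.06,.195],Rq),Rq),(G(g+.05*out,Rq),Rq)],v=.026,hand=255)
plan(p,Ro,[(G(g+.012*out,Rq),Rq)],v=.012,hand=255)
print("out/up in tool",Ro.inv().apply(out),Ro.inv().apply(up))
```

```text
11 rows; end [ 0.501 -0.006  0.275] [180.   -2.  -95.3]
[[[-0.0245,0.0031,0.0016],[0.0,0.3,0.4],255],[[-0.0244,0.0032,0.0014],[0.0,0.3,0.4],255],[[-0.0244,0.0034,0.0013],[0.0,0.3,0.5],255],[[-0.0244,0.0036,0.0012],[0.0,0.3,0.4],255],[[-0.0244,0.0038,0.001],[0.0,0.3,0.5],255],[[-0.0244,0.004,0.0009],[0.1,0.3,0.4],255],[[-0.0244,0.0041,0.0008],[0.0,0.2,0.5],255],[[-0.0125,0.0039,0.0193],[0.0,0.0,-0.0],255],[[-0.0125,0.0039,0.0193],[0.0,0.0,-0.0],255],[[-0.0125,0.0039,0.0193],[0.0,0.0,-0.0],255],[[-0.0126,0.0039,0.0192],[0.0,0.0,-0.0],255]]
4 rows; end [0.504 0.021 0.248] [180.   -2.  -95.3]
[[[-0.0069,0.0,0.0065],[0.0,0.0,-0.0],255],[[-0.0069,0.0,0.0065],[0.0,0.0,-0.0],255],[[-0.007,0.0,0.0065],[0.0,0.0,-0.0],255],[[-0.0069,0.0,0.0065],[0.0,0.0,-0.0],255]]
out/up in tool [ 0.731 -0.    -0.682] [-0.682  0.001 -0.731]
```

{"op": "carry_out", "data": {"plan": [[[-0.0125,0.0015,0.001],[0,0.3,0.4],255],[[-0.0245,0.003,0.0015],[0,0.3,0.4],255],[[-0.0245,0.0034,0.0013],[0,0.3,0.5],255],[[-0.0245,0.0036,0.0012],[0,0.3,0.4],255],[[-0.0245,0.0038,0.001],[0,0.3,0.5],255],[[-0.0245,0.004,0.001],[0,0.3,0.4],255],[[-0.0245,0.004,0.001],[0,0.2,0.5],255],[[-0.0245,0.0055,0.0115],[0,0,0],255],[[-0.0125,0.004,0.0193],[0,0,0],255],[[-0.0125,0.004,0.0193],[0,0,0],255],[[-0.0125,0.004,0.018],[0,0,0],255],[[0,0,0],[0,0,0],255]]}}

```text
time_s: 29.18
tcp_pos: [0.5003, -0.0043, 0.2804]
eef_rot: [179.6, -2.2, -95.3]
contact_force: [-0.6, -1.1, -4.7]
gripper_width: 0.0332
```

Run:
```python
from plant import r
from h import *
np.set_printoptions(precision=3,suppress=True,linewidth=180)
s=r.get_state();p,Ro=cur(s);P=p+Ro.apply([0,0,.159]);print(s['time_s'],p,P,s['eef_rot'],s['contact_force'],s['moment'],s['gripper_width'])
yaw=-95.3;rest=np.array([.505,.033,.09]);a=np.radians(yaw+180);h=np.array([np.cos(a),np.sin(a),0]);Z=np.array([0,0,1.]);up=(h+Z)/2**.5;out=(Z-h)/2**.5
d=P-rest;print("up,out,lat",d@up,d@out,d@np.cross(h,Z))
sc=r.get_calibration("scene");im=r.capture("scene");g=cv2.cvtColor(im,cv2.COLOR_RGB2GRAY)
for a in(30,45,60,75):
    n=h*np.cos(np.radians(a))+Z*np.sin(np.radians(a));print(a,"nub(.098)",proj(sc,P+.098*n)[0],"flat(.047)",proj(sc,P-.047*n)[0])
u=proj(sc,P)[0].astype(int);print(u,u[0]-20)
for y in range(u[1]-36,u[1]+30,3): print(y,' '.join('%3d'%v for v in g[y,u[0]-20:u[0]+50:2]))
```

```text
29.1833 [ 0.5   -0.004  0.28 ] [ 0.499 -0.01   0.122] [179.567  -2.172 -95.282] [-0.649 -1.129 -4.748] [ 0.023  0.299 -0.008] 0.03319098714814889
up,out,lat -0.008562497313625642 0.05315128264293646 -0.0024559963955176163
30 nub(.098) [301.6   162.848] flat(.047) [261.804 198.615]
45 nub(.098) [296.949 159.828] flat(.047) [264.294 199.672]
60 nub(.098) [290.516 158.651] flat(.047) [267.424 199.878]
75 nub(.098) [282.711 159.507] flat(.047) [270.981 199.239]
[274 187] 254
151  21  20  18  99  53   6   6   8   9  10  10  11   9  10  10   9  10   8  13  62  76  76  80  79  79  79  79  80  81  81  80  80  80  80  81
154  19  18  29  57  54  30   6   3   3   4   6   5   6   6   3   5   4  12  53  74  75  74  75  79  81  81  80  81  82  81  83  81  79  80  82
157  56  63  22  36  91  65  62  42  21   9   5   4   4   3   4   7  20  49  71  72  77  73  69  67  81  80  81  82  80  80  81  83  82  82  82
160  49 126  75  16  24  51  54  74  75  71  68  67  58  42  51  68  74  74  72  67  62  57  75  62  70  69  78  81  80  81  80  82  81  80  81
163  45  23  20  15  16  52  55  67 123 121  90 
[... 1843 characters left out ...]
 166 163 146 111  71  72  66  32  26  60  60  52  36  16  14  27  33  33  32  30  28  28  30  41  68  80  82  81  81  81  81
205 167 166 168 166 145  86  78  65  27  15  12   8  12  33  28   9   6  16  31  32  34  32  29  29  27  27  31  35  37  64  81  82  83  80  79
208 168 169 167 168 161  96  71  74  66  23  12  11  13  16   6   7  20  30  33  33  30  29  30  29  29  30  33  34  34  37  67  81  84 111 117
211 168 168 164 166 166 163 100  74  59  36  20  13  11   8  10  26  30  32  33  31  29  30  30  33  34  33  35  39  52  71  80  83 141 166 168
214 167 165 165 168 166 165 160 114  71  73  45  36  34  30  29  31  34  32  31  32  34  34  35  35  38  52  72  82  81  81  82  83  87 109 143
```

The scene profile shows the black ring and nub at ≈(298,162) and the flat end at ≈(266,200), matching nub-up 45° with the grip ~47 mm from the flat end. Descending into the groove again.

{"op": "carry_out", "data": {"plan": [[[-0.0079,-0.0006,0.0074],[0,0,0],255],[[-0.0079,-0.0006,0.0074],[0,0,0],255],[[-0.0079,-0.0006,0.0074],[0,0,0],255],[[-0.0058,-0.0006,0.0055],[0,0,0],255],[[-0.0022,0,0.002],[0,0,0],255],[[0,0,0],[0,0,0],255]], "grip_force": 40}}

```text
time_s: 29.73
tcp_pos: [0.508, 0.0256, 0.254]
eef_rot: [180.0, -2.0, -95.3]
contact_force: [0.2, 0.1, -2.9]
gripper_width: 0.0334
```

{"op": "carry_out", "data": {"plan": [[[-0.0022,0,0.002],[0,0,0],255],[[-0.0015,0,0.0014],[0,0,0],255],[[0,0,0],[0,0,0],255]]}}

```text
time_s: 29.98
tcp_pos: [0.5083, 0.0283, 0.2516]
eef_rot: [-179.9, -2.1, -95.3]
contact_force: [-1.7, -3.4, 2.4]
gripper_width: 0.0336
```

{"op": "carry_out", "data": {"plan": [[[-0.0015,0,0.0014],[0,0,0],255],[[0,0,0],[0,0,0],255]]}}

```text
time_s: 30.15
tcp_pos: [0.5082, 0.0291, 0.2506]
eef_rot: [-180.0, -2.1, -95.3]
contact_force: [-2.4, -9.3, 7.5]
gripper_width: 0.0333
```

{"op": "carry_out", "data": {"plan": [[[0.0035,0,0.0025],[0,0,0],255],[[0.0027,0,0.003],[0,0,0],255],[[0.0027,0,0.003],[0,0,0],255],[[0,0,0],[0,0,0],255]]}}

```text
time_s: 30.48
tcp_pos: [0.5069, 0.0197, 0.2419]
eef_rot: [180.0, -2.1, -95.4]
contact_force: [-1.8, -7.9, 2.7]
gripper_width: 0.0333
```

{"op": "carry_out", "data": {"plan": [[[0.0014,0,0.0015],[0,0,0],255],[[0.0014,0,0.0015],[0,0,0],255],[[0,0,0],[0,0,0],255]]}}

```text
time_s: 30.73
tcp_pos: [0.5067, 0.0171, 0.2392]
eef_rot: [-180.0, -2.1, -95.3]
contact_force: [-3.7, -6.9, 3.5]
gripper_width: 0.0332
```

{"op": "carry_out", "data": {"plan": [[[0.0014,0,0.0015],[0,0,0],255],[[0,0,0],[0,0,0],255]]}}

```text
time_s: 30.9
tcp_pos: [0.5066, 0.0157, 0.2378]
eef_rot: [-180.0, -2.1, -95.3]
contact_force: [-3.3, -6.6, 4.1]
gripper_width: 0.0328
```

{"op": "carry_out", "data": {"plan": [[[0.0014,0,0.0015],[0,0,0],255],[[0.0014,0,0.0015],[0,0,0],255],[[0,0,0],[0,0,0],255]]}}

```text
time_s: 31.15
tcp_pos: [0.5064, 0.0129, 0.2349]
eef_rot: [-180.0, -2.1, -95.3]
contact_force: [-3.1, -6.3, 4.8]
gripper_width: 0.0334
```

{"op": "carry_out", "data": {"plan": [[[0.0014,0,0.0015],[0,0,0],255],[[0,0,0],[0,0,0],255]]}}

```text
time_s: 31.32
tcp_pos: [0.5063, 0.0115, 0.2334]
eef_rot: [-180.0, -2.1, -95.3]
contact_force: [-3.3, -7.4, 3.0]
gripper_width: 0.0336
```

{"op": "carry_out", "data": {"plan": [[[0.0014,0,0.0015],[0,0,0],255],[[0,0,0],[0,0,0],255]]}}

```text
time_s: 31.48
tcp_pos: [0.5062, 0.01, 0.2319]
eef_rot: [-180.0, -2.0, -95.3]
contact_force: [-1.4, -6.2, 4.1]
gripper_width: 0.0334
```

{"op": "carry_out", "data": {"plan": [[[0.0014,0,0.0015],[0,0,0],255],[[0.0014,0,0.0015],[0,0,0],255],[[0,0,0],[0,0,0],255]]}}

```text
time_s: 31.73
tcp_pos: [0.5063, 0.0084, 0.2306]
eef_rot: [-179.9, -1.9, -95.3]
contact_force: [-11.2, 5.9, 20.8]
gripper_width: 0.0332
```

{"op": "carry_out", "data": {"plan": [[[0.0014,0,0.0015],[0,0,0],255],[[0.0014,0,0.0015],[0,0,0],255],[[0,0,0],[0,0,0],255]]}}

```text
time_s: 31.98
tcp_pos: [0.5069, 0.0069, 0.2294]
eef_rot: [-179.7, -1.8, -95.3]
contact_force: [-17.4, 16.9, 35.6]
gripper_width: 0.0334
```

Run:
```python
from plant import r
from h import *
np.set_printoptions(precision=3,suppress=True,linewidth=180)
s=r.get_state();p,Ro=cur(s);P=p+Ro.apply([0,0,.159]);print(s['time_s'],P,s['contact_force'],s['moment'],s['gripper_width'])
sc=r.get_calibration("scene");im=r.capture("scene");g=cv2.cvtColor(im,cv2.COLOR_RGB2GRAY)
rest=np.array([.505,.033,.09]);up=np.array([.058,.705,.707]);out=np.array([-.058,-.705,.707])
print("parked nub/top/flat",proj(sc,[rest+.075*up,rest+.07*up,rest-.07*up]))
for y in range(140,216,3): print(y,' '.join('%3d'%v for v in g[y,256:330:2]))
```

```text
31.9833 [0.507 0.002 0.07 ] [-17.358  16.886  35.613] [ 5.795  6.244 -0.16 ] 0.03344807270856723
parked nub/top/flat [[305.174 168.503]
 [304.039 169.876]
 [273.629 206.65 ]]
140 167 162 132 107  31   9   8   8   9   8   7  10  10  10  11   9  10  11  10  10  10  11  10  53  78  78  78  78  78  83 106 143 160 161 162 162 157
143 165 168 168 157  52   9   8   8   8  10   8   9  10   9  11  11   9  11  10  10  10   8  10  65  78  78  79  79  78  79  78  78  84 131 156 160 149
146 168 169 168 156  52  10   8   9   9   9   9   8   9  11  10  10  10  10  10  11  11  10  13  67  80  78  78  79  79  79  79  78  80  80  80  82  88
149 169 168 166 157  51   8   8  10   9   9  11   9  10  12  10  10  11  10  10  11   9   8  20  69  79  78  78  80  80  80  80  80  80  81  80  80  70
152 169 167 167 154  51  10   7   8   7   9   9   9   9  10  10  11  11   9   9   9  10   9  26  74  80  80  81  81  80  81  80  79  79  82  81  79  79
155 169 166 162 129  34   9   9   8   8   9   8   9  10  10  11  11  10   9  10  10   9   9  33  80  80  80  81  81  81  82  81  82  82  83  80  81  81
158 108  64  
[... 2326 characters left out ...]
  22  22  34  30  23  23  13  10  10  20  33  47  54  64  78  80  81  81  80  81  82  82  80
206 166 169 167 150  73  77  59  67  68  53  49  42  38  41  25  20  23  22  21  20  23  39  54  60  60  54  45  41  50  79  82  82  81  80  82  80  79
209 169 167 168 165 127  69  75  73  65  61  51  48  35  51  56  41  19  23  43  58  62  61  53  39  36  34  33  36  39  70  81  83  80  78  80  81  81
212 168 165 166 168 166 126  73  78  58  31  30  26  15  21  44  58  53  52  61  53  40  35  34  34  35  38  52  71  80  82  84  83  80  80  80  80  80
215 166 167 167 166 166 165 144  72  79  53  38  36  34  33  40  55  52  40  36  34  34  35  39  53  73  83  84  82  82  82  82  82  82  81  82  82  81
```

{"op": "carry_out", "data": {"plan": [[[-0.0014,0,-0.0015],[0,0,0],255],[[-0.001,0,-0.001],[0,0,0],255],[[0,0,0],[0,0,0],255],[[0,0,0],[0,0,0],255]], "grip_force": 5}}

```text
time_s: 32.37
tcp_pos: [0.5066, 0.0076, 0.2286]
eef_rot: [-179.9, -2.0, -95.3]
contact_force: [-3.0, 2.2, 7.1]
gripper_width: 0.034
```

{"op": "carry_out", "data": {"plan": [[[0,0,0],[0,0,0],110],[[0,0,0],[0,0,0],60],[[0,0,0],[0,0,0],0],[[0,0,0],[0,0,0],0],[[0,0,0],[0,0,0],0]]}}

```text
time_s: 32.78
tcp_pos: [0.5064, 0.0075, 0.2278]
eef_rot: [-180.0, -2.0, -95.3]
contact_force: [-0.5, -0.3, -0.5]
gripper_width: 0.0615
```

Run:
```python
from plant import r
from h import *
np.set_printoptions(precision=3,suppress=True,linewidth=180)
s=r.get_state();p,Ro=cur(s);print(s['time_s'],p,s['contact_force'],s['moment'],s['gripper_width'])
yaw=-95.3;a=np.radians(yaw+180);h=np.array([np.cos(a),np.sin(a),0]);Z=np.array([0,0,1.]);out=(Z-h)/2**.5
rest=np.array([.505,.033,.09]);Rq=Rt(yaw,-45)
p2=p+.06*out+.02*Z
p,Ro=plan(p,Ro,[(p2,Ro)],v=.03,hand=0)
plan(p,Ro,[(G(rest+.085*out,Rq),Rq)],v=.035,w=6.8,hand=0)
```

```text
32.7833 [0.506 0.007 0.228] [-0.536 -0.34  -0.505] [0.137 0.061 0.041] 0.0614911050292335
3 rows; end [ 0.502 -0.035  0.29 ] [-180.    -2.   -95.3]
[[[0.0149,-0.0,-0.0203],[0.0,0.0,0.0],0],[[0.0149,-0.0,-0.0203],[0.0,0.0,0.0],0],[[0.0148,-0.0001,-0.0203],[0.0,0.0,0.0],0]]
7 rows; end [ 0.489 -0.139  0.263] [-179.9   45.   -95.3]
[[[0.0148,0.0005,0.0045],[-0.0,-6.7,-0.0],0],[[0.0153,0.0005,0.0027],[-0.0,-6.7,-0.0],0],[[0.0155,0.0005,0.0009],[-0.0,-6.7,-0.0],0],[[0.0155,0.0006,-0.0009],[-0.0,-6.7,-0.0],0],[[0.0152,0.0005,-0.0027],[-0.0,-6.7,0.0],0],[[0.0148,0.0006,-0.0044],[-0.0,-6.8,0.0],0],[[0.0142,0.0005,-0.0061],[-0.0,-6.7,0.0],0]]
```

{"op": "carry_out", "data": {"plan": [[[0.01,0,-0.013],[0,0,0],0],[[0.017,0,-0.024],[0,0,0],0],[[0.018,0,-0.024],[0,0,0],0],[[0.0148,0.0005,0.0045],[0,-6.7,0],0],[[0.0153,0.0005,0.0027],[0,-6.7,0],0],[[0.0155,0.0005,0.001],[0,-6.7,0],0],[[0.0155,0.0005,-0.001],[0,-6.7,0],0],[[0.0152,0.0005,-0.0027],[0,-6.7,0],0],[[0.0148,0.0005,-0.0044],[0,-6.8,0],0],[[0.0142,0.0005,-0.006],[0,-6.7,0],0],[[0,0,0],[0,0,0],0]]}}

```text
time_s: 33.7
tcp_pos: [0.4886, -0.1432, 0.2605]
eef_rot: [179.8, 45.4, -95.8]
contact_force: [0.4, -0.8, -0.9]
gripper_width: 0.0873
```

Run:
```python
from plant import r
from h import *
np.set_printoptions(precision=3,suppress=True,linewidth=200)
s=r.get_state();w=r.get_calibration("wrist");im=r.capture("wrist");p,Ro=cur(s);print(s['time_s'],p,s['eef_rot'])
g=cv2.cvtColor(im,cv2.COLOR_RGB2GRAY);cv2.imwrite("pics/w7.png",im[:,:,::-1])
up=np.array([.058,.705,.707]);rest=np.array([.505,.033,.09]);lat=np.array([.9966,-.082,0])
for l in(-.07,-.06,0.02,.07):
    q=proj(w,[rest+l*up+.017*lat,rest+l*up-.017*lat]);print(l,q.ravel())
for y in list(range(96,150,3))+[180,220,245,300,306,312,318]: print(y,g[y,230:330:4])
print("to rest in tool",Ro.inv().apply(rest-(p+Ro.apply([0,0,.159]))), "rot",(Ro.inv()*Rt(-95.3,-45)).as_rotvec(degrees=True))
```

```text
33.7 [ 0.489 -0.143  0.261] [179.814  45.395 -95.784]
-0.07 [249.249 120.326 301.819 119.549]
-0.06 [249.781 136.072 301.772 135.337]
0.02 [253.735 250.419 301.353 249.968]
0.07 [255.94  312.352 301.067 312.036]
96 [ 74  73  73  76  68  67  69  75  72  72  76  77  74  72  71  74  75 131 135 137 124 128 133 137 135]
99 [ 74  72  74  75  68  67  70  75  72  71  76  77  74  72  71  74  74 131 135 137 122 128 133 137 134]
102 [ 74  73  74  75  69  66  69  75  73  72  76  78  74  71  70  74  74 131 135 136 122 129 132 137 133]
105 [ 74  72  73  76  70  66  69  75  73  72  76  77  75  72  71  74  73 130 136 137 122 130 134 138 133]
108 [ 74  72  72  75  75  67  68  74  73  71  76  77  75  71  71  75  74 119 136 137 123 132 134 137 133]
111 [ 73  72  73  75  75  59  40  34  32  33  34  32  33  36  34  35  36  33  34  74  62  67 106 136 134]
114 [ 74  71  76  72  69  56  40  40  39  35  37  36  36  37  38  37  37  37  34 123 117 120 125 132 134]
117 [ 73  77  77  76  69  57  39  40  39  36  35  36  35  37  38  36  37  38  36 122 116 119 123 132 134]
120 [ 73  79  77  76  69  66  57  53  53  
[... 1125 characters left out ...]
20 [140 134 104  74  77  73  75  88  92  93  92  91  90  86  81  75  70  64  62  74 106 124 121 135 136]
245 [134 131 134  72  77  77  73  86  91  93  93  91  89  85  82  76  70  64  66  74  70  74  94 129 142]
300 [ 68  86 102 159 206 237 142  74  91  94  93  91  88  85  80  74  68  62  52  77  83  93  97 233 238]
306 [ 51  51  51  51  52  51  69  17  19  41  93  91  89  86  81  45  15  12  68  75  83  92  97 228 238]
312 [ 52  53  50  51  52  52  41  81  69  24  31  24  18  18  17  16  14  63  47  78  82  92  78 124 238]
318 [ 50  50  50  50  51  50  70  31  91  95  94  93  88  84  80  74  68  40  92  66  23  54 104 110 123]
to rest in tool [-0.003  0.001  0.087] rot [-0.158  0.395 -0.34 ]
```

Numeric check: the stick's flat end is at row 121 (predicted 120) and its sides at columns 252–303, so it is properly parked again. I'll take it at the middle with full grip and this time go high before levelling.

{"op": "carry_out", "data": {"plan": [[[-0.0007,0.0002,0.02],[0,0,0],0],[[-0.0007,0.0002,0.023],[0,0,0],70],[[-0.0007,0.0002,0.022],[0,0,0],70],[[-0.0006,0.0002,0.015],[0,0.2,-0.2],70],[[0,0,0.0075],[0,0,0],120],[[0,0,0],[0,0,0],255],[[0,0,0],[0,0,0],255],[[0,0,0],[0,0,0],255],[[0,0,0],[0,0,0],255],[[0,0,0],[0,0,0],255],[[0,0,0],[0,0,0],255]], "grip_force": 60}}

```text
time_s: 34.67
tcp_pos: [0.4948, -0.0761, 0.2034]
eef_rot: [-179.6, 44.8, -94.9]
contact_force: [1.7, -0.8, 2.8]
gripper_width: 0.0325
```

{"op": "carry_out", "data": {"plan": [[[0,0,0],[0,0,0],255],[[0,0,-0.006],[0,0,0],255],[[0,0,-0.015],[0,0,0],255],[[0,0,-0.02],[0,0,0],255],[[-0.008,0,-0.02],[0,0,0],255],[[-0.015,0,-0.015],[0,0,0],255],[[-0.015,0,-0.012],[0,0,0],255],[[-0.008,0,-0.006],[0,0,0],255],[[0,0,0],[0,0,0],255]]}}

```text
time_s: 35.42
tcp_pos: [0.491, -0.1094, 0.3043]
eef_rot: [-179.4, 44.7, -94.8]
contact_force: [0.1, 0.6, -3.4]
gripper_width: 0.0329
```

Run:
```python
from plant import r
from h import *
s=r.get_state();p,Ro=cur(s);P=p+Ro.apply([0,0,.159]);print(s['time_s'],P,s['contact_force'],s['gripper_width'])
Rq=Rt(-92.2,0)
p,Ro=plan(p,Ro,[(G(P+[.004,-.03,.03],Rq),Rq),(G([.5268,-.2258,.155],Rq),Rq)],v=.03,w=5.5,hand=255)
```

```text
35.4167 [0.50192187 0.00190888 0.19132153] [ 0.11302259  0.55227729 -3.36389078] 0.032928512270004075
16 rows; end [ 0.5268 -0.2258  0.314 ] [180.    0.  -92.2]
[[[-0.0124,-0.0009,0.0004],[-0.2,5.0,-0.3],255],[[-0.0124,-0.001,-0.0006],[-0.2,5.0,-0.3],255],[[-0.0123,-0.001,-0.0017],[-0.2,5.0,-0.3],255],[[-0.0121,-0.0011,-0.0028],[-0.2,5.0,-0.3],255],[[-0.0118,-0.0011,-0.0039],[-0.2,4.9,-0.3],255],[[-0.0115,-0.0012,-0.0049],[-0.1,5.0,-0.3],255],[[-0.011,-0.0012,-0.0058],[-0.2,4.9,-0.3],255],[[-0.0104,-0.0012,-0.0068],[-0.1,5.0,-0.3],255],[[-0.0098,-0.0013,-0.0076],[-0.2,4.9,-0.2],255],[[0.0281,-0.0041,0.0095],[0.0,0.0,-0.0],255],[[0.0281,-0.0041,0.0095],[0.0,0.0,-0.0],255],[[0.0281,-0.0041,0.0095],[0.0,0.0,-0.0],255]]
[[[0.0281,-0.0041,0.0094],[0.0,0.0,-0.0],255],[[0.0281,-0.004,0.0095],[0.0,0.0,-0.0],255],[[0.0281,-0.0041,0.0094],[0.0,0.0,-0.0],255],[[0.0281,-0.004,0.0095],[0.0,0.0,-0.0],255]]
```

{"op": "carry_out", "data": {"plan": [[[-0.0124,-0.001,0.0004],[-0.2,5,-0.3],255],[[-0.0124,-0.001,-0.0006],[-0.2,5,-0.3],255],[[-0.0123,-0.001,-0.0017],[-0.2,5,-0.3],255],[[-0.0121,-0.001,-0.0028],[-0.2,5,-0.3],255],[[-0.0118,-0.001,-0.0039],[-0.2,5,-0.3],255],[[-0.0115,-0.001,-0.005],[-0.1,5,-0.3],255],[[-0.011,-0.001,-0.006],[-0.2,5,-0.3],255],[[-0.0104,-0.001,-0.007],[-0.1,4.9,-0.3],255],[[-0.0098,-0.001,-0.0076],[-0.2,4.9,-0.2],255],[[0.01,-0.0015,0],[0,0,0],255],[[0.024,-0.0035,0.005],[0,0,0],255]]}}

```text
time_s: 36.33
tcp_pos: [0.5086, -0.0597, 0.373]
eef_rot: [179.7, 0.0, -91.9]
contact_force: [0.4, -0.1, -3.9]
gripper_width: 0.0329
```

{"op": "carry_out", "data": {"plan": [[[0.034,-0.005,0.01],[0,0,0],255],[[0.036,-0.0055,0.012],[0,0,0],255],[[0.036,-0.0055,0.012],[0,0,0],255],[[0.03,-0.004,0.012],[0,0,0],255],[[0.018,-0.0025,0.01],[0,0,0],255],[[0.0087,-0.001,0.005],[0,0,0],255],[[0,0,0],[0,0,0],255],[[0,0,0],[0,0,0],255]]}}

```text
time_s: 37.0
tcp_pos: [0.5251, -0.2259, 0.311]
eef_rot: [179.6, 0.0, -92.3]
contact_force: [0.2, 0.6, -3.2]
gripper_width: 0.0326
```

Run:
```python
from plant import r
from h import *
np.set_printoptions(precision=4,suppress=True,linewidth=200)
s=r.get_state();w=r.get_calibration("wrist");im=r.capture("wrist");p,Ro=cur(s);P=p+Ro.apply([0,0,.159])
print(s['time_s'],P,s['eef_rot'],s['contact_force'],s['gripper_width'])
flatpx(w,P,s['eef_rot'][2],(-20,-10,0,10,20))
c=np.array([.527,-.226,0]);y=np.array([.035,.999,0]);x=np.array([.999,-.035,0]);Z=np.array([0,0,1])
for n,q in dict(sadL=c-.045*y-.026*x+.06*Z,sadR=c-.045*y+.026*x+.06*Z,spring=c-.078*y+.06*Z).items(): print(n,proj(w,q)[0])
g=cv2.cvtColor(im,cv2.COLOR_RGB2GRAY);cv2.imwrite("pics/w8.png",im[:,:,::-1])
for yy in range(70,250,6): print(yy,g[yy,222:334:4])
```

```text
37.0 [ 0.5239 -0.2257  0.152 ] [179.5955   0.0313 -92.3056] [ 0.2223  0.5676 -3.2055] 0.03259441781322162
-20 rows 106.0 143.0 cols 223.0 326.0
-10 rows 107.0 122.0 cols 228.0 321.0
0 rows 110.0 112.0 cols 232.0 317.0
10 rows 106.0 122.0 cols 235.0 314.0
20 rows 108.0 134.0 cols 239.0 311.0
sadL [308.3447 153.1263]
sadR [231.8675 153.6488]
spring [269.5551 102.7408]
70 [149 148 150  38  37  38  38  39  39  40  40  40  40  41  41  42  42  41  42  42  42  42 159 158 159 157 156 155]
76 [150 149 150  35  36  37  36  37  38  37  38  39  40  40  41  40  40  41  41  41  41  40 155 156 157 156 155 155]
82 [ 87  86  85  56   8   9  11  11   9   8   9   9   6  10  10  10  10  10   9  10   8  58 157 157 155 156 156 157]
88 [ 85  85  86  87  88   7   7   8  18  46  61  38  22   9  21  82  78  43   9   8 101 156 157 156 157 158 158 159]
94 [ 85  86  86  86  86  86  86  86  86  94 110 113 106  85  89  86  88 139 155 155 154 155 155 156 157 158 158 158]
100 [116 117 118 102  86 151 151  86  86 101 111 140 153 155 114  67 149 155 156 157 156 155 156 156 157 158 158 158]
106 [151 152 152 154  78  87
[... 2075 characters left out ...]
 95 111 153 152 152]
214 [ 42  86  86  87  71  88 103 116 126 135 144 151 155 157  89  87  84  82  80  76  73  69  63  58 128 152 153 153]
220 [ 44  86  86  88  73  88 102 117 126 136 145  96  94  92  89  86  84  82  79  76  72  69  63  58 133 153 154 153]
226 [ 29  87  88  87  73  87 102 116 126 136 145  97  96  93  90  86  84  83  79  76  73  69  64  58 138 154 153 153]
232 [ 17  88  88  88  73  80  84  95 128 137 147  96  95  93  90  87  85  82  79  76  73  69  63  58 141 155 155 155]
238 [ 17  88  88  87  76  80  84  87  90  94  97  97  95  93  90  87  85  82  79  76  72  68  63  57 142 155 155 156]
244 [80 80 79 78 32 80 84 87 89 94 96 97 95 92 89 86 85 82 79 76 72 68 63 58 17 80 79 80]
```

The wrist profile now has the flat end at row ≈105, columns 236–320, so the stick is level with the band end toward the spring. Lowering into the saddles.

{"op": "carry_out", "data": {"plan": [[[0,-0.001,0.01],[0.2,0,0],255],[[0,-0.001,0.02],[0.2,0,0],255],[[0,-0.001,0.022],[0,0,0],255],[[0,0,0.016],[0,0,0],255],[[0,0,0.009],[0,0,0],255],[[0,0,0.004],[0,0,0],255],[[0,0,0],[0,0,0],255],[[0,0,0],[0,0,0],255]]}}

```text
time_s: 37.72
tcp_pos: [0.5293, -0.2252, 0.2323]
eef_rot: [-179.8, -0.0, -92.2]
contact_force: [0.5, 0.5, -3.2]
gripper_width: 0.0326
```

{"op": "carry_out", "data": {"plan": [[[0,0,0.003],[0,0,0],255],[[0,0,0.002],[0,0,0],255],[[0,0,0],[0,0,0],255]]}}

```text
time_s: 37.97
tcp_pos: [0.5287, -0.2255, 0.2265]
eef_rot: [-179.8, -0.0, -92.2]
contact_force: [-0.6, -0.1, -3.7]
gripper_width: 0.0331
```

{"op": "carry_out", "data": {"plan": [[[0,0.0008,0.002],[0,0,0],255],[[0,0,0.002],[0,0,0],255],[[0,0,0],[0,0,0],255]]}}

```text
time_s: 38.22
tcp_pos: [0.5278, -0.2256, 0.222]
eef_rot: [-179.9, -0.0, -92.2]
contact_force: [0.0, 0.2, -3.3]
gripper_width: 0.0331
```

{"op": "carry_out", "data": {"plan": [[[0,0,0.0015],[0,0,0],255],[[0,0,0],[0,0,0],255],[[0,0,0],[0,0,0],255]]}}

```text
time_s: 38.47
tcp_pos: [0.528, -0.2255, 0.2207]
eef_rot: [-179.9, -0.0, -92.2]
contact_force: [-0.1, -0.0, -2.8]
gripper_width: 0.0328
```

{"op": "carry_out", "data": {"plan": [[[0,0,0.0015],[0,0,0],255],[[0,0,0],[0,0,0],255],[[0,0,0],[0,0,0],255]]}}

```text
time_s: 38.72
tcp_pos: [0.528, -0.2255, 0.2192]
eef_rot: [-179.9, -0.0, -92.2]
contact_force: [-0.1, -0.3, -4.7]
gripper_width: 0.0328
```

{"op": "carry_out", "data": {"plan": [[[0,0,0.0015],[0,0,0],255],[[0,0,0],[0,0,0],255],[[0,0,0],[0,0,0],255]]}}

```text
time_s: 38.97
tcp_pos: [0.5283, -0.2255, 0.218]
eef_rot: [-179.8, -0.0, -92.2]
contact_force: [1.1, 0.3, -2.4]
gripper_width: 0.0329
```

{"op": "carry_out", "data": {"plan": [[[0,0,0.0015],[0,0,0],255],[[0,0,0],[0,0,0],255],[[0,0,0],[0,0,0],255]]}}

```text
time_s: 39.22
tcp_pos: [0.5283, -0.2255, 0.2176]
eef_rot: [-179.8, -0.0, -92.2]
contact_force: [-3.2, 1.5, 8.9]
gripper_width: 0.0331
```

{"op": "carry_out", "data": {"plan": [[[0,0,0],[0,0,0],150],[[0,0,0],[0,0,0],110],[[0,0,0],[0,0,0],90],[[0,0,0],[0,0,0],90],[[0,0,0],[0,0,0],90],[[0,0,-0.01],[0,0,0],90],[[0,0,-0.03],[0,0,0],90],[[0,0,-0.04],[0,0,0],90],[[0,0,-0.03],[0,0,0],90],[[0,0,0],[0,0,0],255]], "grip_force": 20}}

```text
time_s: 40.05
tcp_pos: [0.5296, -0.226, 0.3341]
eef_rot: [-179.2, -0.2, -92.1]
contact_force: [1.3, -0.8, 0.4]
gripper_width: 0.0536
```

Run:
```python
from plant import r
from h import *
np.set_printoptions(precision=4,suppress=True,linewidth=200)
s=r.get_state();w=r.get_calibration("wrist");im=r.capture("wrist");p,Ro=cur(s)
print(s['time_s'],p,s['eef_rot'],s['contact_force'],s['gripper_width'],s['joints'])
c=np.array([.5275,-.2255,0]);y=np.array([.037,.999,0]);x=np.array([.999,-.037,0]);Z=np.array([0,0,1.])
for n,q in dict(flat=c-.07*y+.06*Z,flatL=c-.07*y+.06*Z-.017*x,flatR=c-.07*y+.06*Z+.017*x,spring=c-.078*y+.06*Z,ball0=c-.145*y-.024*x+.096*Z,ball2=c-.145*y-.0145*x+.0995*Z,pivot=c-.145*y+.052*Z).items(): print(n,proj(w,q)[0])
g=cv2.cvtColor(im,cv2.COLOR_RGB2GRAY);cv2.imwrite("pics/w9.png",im[:,:,::-1])
for yy in list(range(0,60,6))+list(range(90,190,6)): print(yy,g[yy,180:380:5])
# lever push plan: fingers closed, tip z .083, start at x=-0.07 from pivot
pv=c-.145*y; Rq=Rt(-92.2,0)
for n,xx in(("start",-.075),("end",-.012)): print(n,(pv+xx*x)[:2])
p,Ro=plan(p,Ro,[((pv-.075*x)*[1,1,0]+[0,0,.335],Rq),((pv-.075*x)*[1,1,0]+[0,0,.083+.178],Rq)],v=.035,hand=255)
```

```text
40.05 [ 0.5296 -0.226   0.3341] [-179.2363   -0.1593  -92.138 ] [ 1.2528 -0.7975  0.3832] 0.05360840553098018 [ -3.6034  14.2691 -18.1182   0.1668 -56.8454   1.3761]
flat [283.8951 117.9461]
flatL [307.1988 117.9326]
flatR [260.6278 117.9817]
spring [283.9293 106.5577]
ball0 [326.1802 -16.7757]
ball2 [310.1838 -19.2056]
pivot [284.157    8.3677]
0 [237 141 110 156 154 153 154 154 154 154  87  89  34  37  37  37  37  38  44  65  80  52  48  90  87  84  12  15  18  21  22  21  19  17 161 161 163 162 161 163]
6 [236 132 116 156 156 156 154 153 152 153  87  88  33  36  37  37  37  37  45  66  62  52  88  84  77  68  54  12  15  16  18  18  15 159 160 160 161 161 161 163]
12 [231 137 114 156 156 156 154 153 154 155  87  88  33  37  36  36  38  38  45  67  53  52  59  67  57  27  23  40  10  10   9  17 159 159 160 162 162 162 162 163]
18 [231 169 105 156 158 158 155 154 155 155  88  88  33  37  36  37  37  37  46  66  54  53  48  41  35  23  23  41  41  41  43  35 160 159 160 161 161 162 164 164]
24 [236 171 109 155 155 156 155 153 153 154  87  88  32  37  37  36  38  38  46  67  63  54  4
[... 3471 characters left out ...]
6 162 164 152  98 116 156 155 157 156 155 155 158 158 156 156 158 157 137 240]
186 [236 233 234 140 135  99 125 125 125 124 123  54  87 151  86  88  87  88 120 142 156 161 164 151  98 113 153 154 156 155 154 157 158 159 156 157 155 155 132 241]
start [ 0.4472 -0.3676]
end [ 0.5101 -0.3699]
8 rows; end [ 0.4472 -0.3676  0.261 ] [180.    0.  -92.2]
[[[0.0289,0.0154,-0.0003],[-0.2,-0.0,0.0],255],[[0.0289,0.0154,-0.0003],[-0.1,-0.0,0.0],255],[[0.0289,0.0154,-0.0002],[-0.2,-0.1,0.0],255],[[0.0289,0.0154,-0.0002],[-0.1,-0.0,0.0],255],[[0.0289,0.0154,-0.0002],[-0.2,-0.1,0.1],255],[[0.0,-0.0,0.0247],[0.0,0.0,-0.0],255],[[0.0,-0.0,0.0246],[0.0,0.0,-0.0],255],[[0.0001,-0.0,0.0247],[0.0,0.0,-0.0],255]]
```

The profile shows the stick lying between the saddles, which are visible on both sides at rows 150–162. The flat end is at row ≈116 (predicted 118), short of the spring, and the ball is at ≈(328,-8), the off side. Going to the lever now.

{"op": "carry_out", "data": {"plan": [[[0.015,0.008,0],[-0.2,0,0],255],[[0.029,0.016,0],[-0.2,0,0],255],[[0.03,0.017,0],[-0.2,0,0],255],[[0.03,0.017,0],[0,0,0],255],[[0.026,0.013,0],[0,0,0],255],[[0.0145,0.008,0.01],[0,0,0],255],[[0,0,0.024],[0,0,0],255],[[0,0,0.024],[0,0,0],255],[[0,0,0.015],[0,0,0],255],[[0,0,0],[0,0,0],255],[[0,0,0],[0,0,0],255]]}}

```text
time_s: 41.02
tcp_pos: [0.4423, -0.3668, 0.2531]
eef_rot: [179.4, 0.0, -92.2]
contact_force: [1.5, -0.2, 0.7]
gripper_width: 0.0002
```

Run:
```python
from plant import r
from h import *
s=r.get_state();p,Ro=cur(s);print(s['time_s'],p,s['eef_rot'],s['contact_force'],s['gripper_width'])
c=np.array([.526,-.2255,0]);y=np.array([.037,.999,0]);x=np.array([.999,-.037,0]);pv=c-.145*y
d=(p-pv);print("rel pivot x,y",d@x,d@y,"tip z",p[2]-.178)
im=r.capture("top");t=r.get_calibration("top");cv2.imwrite("pics/t9.png",im[:,:,::-1])
```

```text
41.0167 [ 0.44229561 -0.36678843  0.25309152] [ 1.79408817e+02  1.74522609e-02 -9.22155940e+01] [ 1.51703146 -0.1658076   0.70250789] 0.00015010190292363493
rel pivot x,y -0.07839301643264976 0.0006644472658554625 tip z 0.07509151547026433
```

{"op": "carry_out", "data": {"plan": [[[0,-0.008,-0.005],[0.5,0,0],255],[[0,-0.01,0],[0,0,0],255],[[0,-0.01,0],[0,0,0],255],[[0,-0.01,0],[0,0,0],255],[[0,-0.01,0],[0,0,0],255],[[0,-0.008,0],[0,0,0],255],[[0,-0.004,0],[0,0,0],255],[[0,0,0],[0,0,0],255]]}}

```text
time_s: 41.73
tcp_pos: [0.5039, -0.3691, 0.2583]
eef_rot: [-179.9, -0.0, -92.2]
contact_force: [1.0, 0.4, -0.1]
gripper_width: 0.0005
```

{"op": "carry_out", "data": {"plan": [[[0,-0.003,0],[0,0,0],255],[[0,-0.002,0],[0,0,0],255],[[0,0,0],[0,0,0],255]]}}

```text
time_s: 41.98
tcp_pos: [0.5076, -0.3693, 0.2584]
eef_rot: [-180.0, -0.0, -92.2]
contact_force: [-0.1, 0.2, 0.0]
gripper_width: 0.0005
```

{"op": "carry_out", "data": {"plan": [[[0,-0.003,0],[0,0,0],255],[[0,0,0],[0,0,0],255],[[0,0,0],[0,0,0],255]]}}

```text
time_s: 42.23
tcp_pos: [0.5107, -0.3695, 0.2587]
eef_rot: [-179.9, -0.0, -92.2]
contact_force: [-0.9, 0.7, -0.8]
gripper_width: 0.0004
```

{"op": "carry_out", "data": {"plan": [[[0,-0.003,0],[0,0,0],255],[[0,-0.003,0],[0,0,0],255],[[0,0,0],[0,0,0],255]]}}

```text
time_s: 42.48
tcp_pos: [0.5169, -0.3697, 0.2586]
eef_rot: [-180.0, -0.0, -92.2]
contact_force: [-1.2, -0.2, -0.7]
gripper_width: 0.0004
```

{"op": "carry_out", "data": {"plan": [[[0,-0.003,0],[0,0,0],255],[[0,-0.002,0],[0,0,0],255],[[0,0,0],[0,0,0],255]]}}

```text
time_s: 42.73
tcp_pos: [0.5188, -0.37, 0.2585]
eef_rot: [179.6, 0.1, -92.3]
contact_force: [-14.3, 1.4, 8.3]
gripper_width: 0.0003
```

Run:
```python
from plant import r
from h import *
np.set_printoptions(linewidth=220)
s=r.get_state();print(s['tcp_pos'],s['contact_force'],s['time_s'])
sc=r.get_calibration("scene");im=r.capture("scene");g=cv2.cvtColor(im,cv2.COLOR_RGB2GRAY)
c=np.array([.526,-.2255,0]);y=np.array([.037,.999,0]);x=np.array([.999,-.037,0]);pv=c-.145*y
for xx,z in((-.024,.096),(0,.102),(.024,.096)): print(xx,proj(sc,pv+xx*x+[0,0,z])[0])
for yy in range(240,296,3): print(yy,' '.join('%3d'%v for v in g[yy,140:200:2]))
```

```text
[ 0.51879959 -0.36995506  0.2584951 ] [-14.30973154   1.40405534   8.33082847] 42.7333
-0.024 [155.84192693 260.60748906]
0 [159.34000781 266.62215967]
0.024 [164.12795339 275.17038551]
240  13  12  13  13  11  10   8   5  28  72  87  88  87  86 110 177 187 188 188 189 188 188 190 191 191 184 168 133 114 112
243  13  11  11   9   7   3   3   9  54  87  86  87  89  87  79 157 189 188 187 185 186 190 186 168 133 114 112 112 111 110
246   6   5   5   3   7  19  50  76  85  87  86  83  72  59  71 171 186 185 185 181 164 132 116 112 111 112 111 110 108 106
249  60  64  38  46  71  83  87  87  83  75  73  72  49  15  13  87 168 167 138 119 112 112 113 113 112 113 112  78  39  63
252  87  87  86  87  86  83  75  71  71  71  72  71  72  49  13  13  60 109 112 110 112 111 111 112 112 113 110  97 102 107
255  88  88  84  78  72  72  72  72  72  72  71  71  71  71  41  15  16  48  50  45 102 113 112 107 102 121 129 124 105 101
258  78  68  67  72  72  72  72  72  72  71  72  72  71  71  64  41  35  34  29  21  44 103 111 108  79 109 122 121 105  83
261  43  35  54  74  72  71  71  72  72  72  7
[... 741 characters left out ...]
  12  13  12  13  11  12  20  40  60  69  67  60  54  47  48  49  49  66 106 110
282 186 185 186 178  82  34  41  38  21  18  18  13  11  15  31  59  70  70  60  38  28  47  48  48  48  50  49  51  83 130
285 186 187 187 188 162  57  34  35  31  22  17  27  51  66  71  62  44  19   7   5  15  43  49  49  48  49  49  51  86 104
288 186 187 187 190 188 139  40  20  21  38  58  71  67  52  29  10   6   9  26  40  48  50  49  49  48  49  48  48  63  95
291 183 184 189 186 184 180 139  72  69  77  81  50  14   5   7  19  35  47  49  50  49  49  49  50  50  48  49  48  49  62
294 187 187 185 184 186 184 184 154 147 144 114  94  34  31  47  50  50  51  51  50  50  50  50  50  49  50  50  52  50  43
```

{"op": "carry_out", "data": {"plan": [[[0,-0.001,0],[0,0,0],255],[[0,0,0],[0,0,0],255],[[0,0.006,0],[0,0,0],255],[[0,0.02,0],[0,0,0],255],[[0,0.03,0],[0,0,0],255],[[0,0.03,-0.02],[0,0,0],255],[[0.01,0.02,-0.035],[0,0,0],255],[[0.02,0,-0.035],[0,0,0],255],[[0.035,0,-0.02],[0,0,0],255],[[0.04,0,0],[0,0,0],255],[[0.03,0,0],[0,0,0],255],[[0,0,0],[0,0,0],255]]}}

```text
time_s: 43.78
tcp_pos: [0.4112, -0.5051, 0.369]
eef_rot: [-179.8, -0.2, -92.4]
contact_force: [1.4, 0.6, -0.2]
gripper_width: 0.0005
```

Run:
```python
from plant import r
from h import *
s=r.get_state();print(s['tcp_pos'],s['contact_force'],s['time_s'])
c=np.array([.5265,-.2255,0]);y=np.array([.037,.999,0]);x=np.array([.999,-.037,0]);Z=np.array([0,0,1.]);pv=c-.145*y
for n in("scene","top"):
    k=r.get_calibration(n);im=r.capture(n);g=cv2.cvtColor(im,cv2.COLOR_RGB2GRAY);cv2.imwrite(f"pics/{n}9.png",im[:,:,::-1])
    print(n,"ball -/0/+",[np.round(proj(k,pv+a*x+b*Z)[0]).tolist() for a,b in((-.024,.096),(0,.102),(.024,.096))])
    print("nub,flat,centre",[np.round(proj(k,c+l*y+.06*Z)[0],1).tolist() for l in(.075,-.07,0)],"saddles",[np.round(proj(k,c+l*y+.06*Z)[0],1).tolist() for l in(.045,-.045)])
    q=proj(k,pv+.1*Z)[0].astype(int); m=proj(k,c+.06*Z)[0].astype(int)
    for yy in range(q[1]-18,q[1]+19,3): print(yy,q[0]-22,' '.join('%3d'%v for v in g[yy,q[0]-22:q[0]+24:2]))
    print("--stick")
    for yy in range(m[1]-24,m[1]+25,3): print(yy,m[0]-46,' '.join('%3d'%v for v in g[yy,m[0]-46:m[0]+46:3]))
```

```text
[ 0.41121964 -0.50507212  0.36895751] [ 1.42895123  0.59653944 -0.2180037 ] 43.7833
scene ball -/0/+ [[156.0, 261.0], [159.0, 267.0], [164.0, 275.0]]
nub,flat,centre [[239.1, 233.1], [190.4, 259.9], [214.5, 246.7]] saddles [[229.4, 238.4], [199.1, 255.1]]
249 137 168 170 168 167 169 169 168 170 169 167 169 169 168 169 169 168 166 169 161 135 114 103 100
252 137 172 171 169 171 170 170 170 169 170 172 171 169 166 164 166 164 146 121 105 100  98  99 100
255 137 172 173 171 166 168 170 169 169 171 169 169 166 163 145 119 107 103 103 100  70  33  69  99
258 137 172 172 169 169 167 169 171 169 168 164 149 118 105 102 104 103 103 102 102  76  24  21  70
261 137 171 173 172 172 172 166 168 163 137 110 105 105 103 102 100  89  93 103 101  99  61  19  22
264 137 173 172 171 169 160 136 113 104 104 104 103 101  89  63  32  18  34  90 102 103  91  30  17
267 137 173 174 172 161 105 104 104 105 104  91  67  39  19  17  17  17  18  38  90 101 101  76  19
270 137 174 175 177 172 136 102 101  82  47  24  19  19  17  16  15  25  25  17  28  81 101 100  74
273 137 173 172 173 173 169 126 102  83  29 
[... 5729 characters left out ...]
  61  68  72  72  81  85  82  40  13   5
228 322 101 101 100 100 101 101 103  49  24  82  99  99 102  99 101 101  98 100 100  98  54   2  11  61  98  99  98 101  38   0   5
231 322 101  99 100  99 101 100 102 100  99 100 101 101 101  99  98  98  99  98  98 100  98  69  34  72  97  99  96  98  96  96  97
234 322 100 102 101 103 100 101  99  99  98  99 100 100 101 100  98  98  97 100  98  98  98  97 100 100  98  98  96  98 100  98 100
237 322 100 100 100  99 100 100 100 100  98  99 100 101  99 100 100  97 100  99  98  97  97  97  99 100  98  97  98  99  97  97  98
240 322 101  99 100  98  99 100  98  99 100 101 101  99  99  98  97  99 100 101  98  99  97  98 100  98  98  98  99  99  99  99  98
```

In the top view the ball is at (444,208), matching the fully-on position (444,207). The stick spans columns ≈336–404, with the nub toward the contact plate at ≈331 and the band end just short of the spring. The gripper is clear, so I'm handing in.

```bash
python3 -c "
from plant import r
print(r.get_state()['time_s'],r.close_job())"
```

```text
the job is handed in; nothing more can be done
43.8833 None
```

The stick is in the tester with its nub toward the contact plate and its flat end just short of the spring. The lever is fully over, and the job was handed in at 43.9 s. It was not a clean run.

**What went wrong:**
- **First carry:** the stick's foot clipped the angled block on a path that was too low, and the stick turned in the grip. I stood it on the bench, still held lightly, to straighten it, then parked it in the groove nub up and let go.
- **First trip to the tester:** I had taken it by the middle, but its flat end seems to have hit the contact wall. It turned and slid in the grip, and a lowering attempt pressed it down with about 46 N.
- **Recovery:** I parked it in the groove a second time, let go, and took it again around its middle. I then laid it in the saddles and pushed the lever until it stopped at about 14 N.

The stick was never released in mid-air.

**Last checks:**
- **Lever:** the ball is at top-view pixel (444,208), against (444,207) predicted for fully on.
- **Stick:** it lies level in the saddles, perhaps 2–5 mm toward the spring from centre, by pixel readings only.
- **Robot:** it is clear of everything, with contact force near zero.
- **Not rechecked:** I did not look at the short sticks, multimeter or screwdriver again at the end. The short sticks looked undisturbed in mid-run pictures. After 12 pictures I had no views left, so the final checks are pixel numbers, not a viewed image.

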